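# Lock a row of grain tubs on the vibrating table and start it

## Task

Stand every green lidded tub in the channel of the vibrating table, in one row from the fixed stop, fill the places left over with the wooden filler blocks, and drive the dark wedge firmly in between the row and the sloped stop so that the whole row is locked tight. Only then start the table: press the red selector down, turn it clockwise to the green mark and let it spring back up. Leave the round pot and the hand scoop where they are.

Things in the scene. Friction and masses are not known exactly. Their poses are not given: they have to be found in the camera images.
- shaker: Low fixed vibrating table. Origin under the channel's middle, on the work surface; x across the channel, away from the robot; y along the row. Aluminium deck 130 x 330 mm, top at 45 mm. Channel for exactly five 50 mm units and the wedge: full tight row has centres at x 0, y -100, -50, 0, 50, 100 mm and ends at y 125. Guide rails 12 mm high, inner faces at x -29 and 29, from y -125 to 119 mm.
- row_start (a point): Middle of the fixed steel stop's face where the row begins, on the deck (shaker x 0, y -125, z 45 mm). The stop is 15 mm thick and 34 mm high. Beyond it, centred at shaker y -225 mm, is the yellow control box, 116 x 110 mm, top 52 mm high.
- wedge_place (a point): On the deck: where the wedge's origin comes to lie (within about 10 mm along x) when it is jammed against a full, closed-up row (shaker x -20, y 137 mm); axes as the shaker's. The deck is open on the near and far sides here and has a ledge (to x -105 mm, 70 mm wide) under the wedge; the butt then stands 50 mm in front of the row.
- sloped_stop: Dark steel stop fixed on the +y end of the deck, 80 x 20 x 30 mm high, face sloped in plan by 0.14 like the wedge: the face is at shaker y 141 mm for x 35 mm and at y 150 mm for x -30 mm. Origin: middle of its underside.
- tub1: Square green tub with a closed yellow-green lid, 50 x 50 x 62 mm high, 0.14 to 0.28 kg. Origin: centre of its underside, z up. Stands on the work surface at the start; may be absent (three to five tubs are there).
- tub2: Square green tub with a closed yellow-green lid, 50 x 50 x 62 mm high, 0.14 to 0.28 kg. Origin: centre of its underside, z up. Stands on the work surface at the start; may be absent (three to five tubs are there).
- tub3: Square green tub with a closed yellow-green lid, 50 x 50 x 62 mm high, 0.14 to 0.28 kg. Origin: centre of its underside, z up. Stands on the work surface at the start; may be absent (three to five tubs are there).
- tub4: Square green tub with a closed yellow-green lid, 50 x 50 x 62 mm high, 0.14 to 0.28 kg. Origin: centre of its underside, z up. Stands on the work surface at the start; may be absent (three to five tubs are there).
- tub5: Square green tub with a closed yellow-green lid, 50 x 50 x 62 mm high, 0.14 to 0.28 kg. Origin: centre of its underside, z up. Stands on the work surface at the start; may be absent (three to five tubs are there).
- filler1: Filler block of pale wood, a 50 mm cube of about 0.1 kg, used in place of a tub to make the row up to five units. Origin: centre of its underside.
- filler2: Filler block of pale wood, a 50 mm cube of about 0.1 kg, used in place of a tub to make the row up to five units. Origin: centre of its underside.
- wedge: Dark wooden wedge lying flat, 110 mm long (x; toe at +x, butt at -x), 30 mm high, 0.09 kg; 16 mm wide at toe, 31.4 mm at butt. -y side straight, 11.85 mm from origin (goes against the row); +y side sloped to fit the sloped stop. Origin: underside, mid-length, mid-width. Driven toe first along shaker +x by a steady 20 to 25 N on its butt for about 1 s; this also closes small gaps in the row. Holds by friction.
- selector (a joint): Turn of the red selector, rad: 0 at the white mark (off), grows clockwise seen from above, stops at 1.3 (green mark, run). It turns only while pressed at least 5.5 mm down; within 0.07 of either end it springs up when let go, in between it stays caught down.
- selector_press (a joint): Press travel of the selector, m: 0 up, 0.008 fully down; spring 2 N at the top, 8 N at the bottom.
- selector_grip (a point): On the selector's axis, in its grip bar, 12 mm below the bar's top; 96 mm above the work surface when up. Bar 44 mm long, 14 mm thick, 34 mm high, on a 44 mm disc. The point's x runs along the bar, white pointer towards -x; at joint 0 along the shaker's x. It turns and sinks with the selector.
- round_pot: Bystander: open green pot, 90 mm across, 85 mm high. Origin: centre of its underside.
- seed_scoop: Bystander: steel hand scoop with wooden handle, 145 mm long, 26 mm high, lying on the table. Origin: near the joint of blade and handle, at table level.

How it is judged:
On the way, in this order (a step that is already met when the one before it is completed fails the run):
1. the row is packed and the wedge driven tight, with the selector still off (x of tub1 in the frame of shaker between -0.007 and 0.007 m and z of tub1 in the frame of shaker between 0.041 and 0.049 m and angle between each of tub1, tub2, tub3, tub4, tub5's own z axis and vertical below 0.06 rad and y of tub1 in the frame of shaker between -0.104 and 0.105 m and x of tub2 in the frame of shaker between -0.007 and 0.007 m and z of tub2 in the frame of shaker between 0.041 and 0.049 m and y of tub2 in the frame of shaker between -0.104 and 0.105 m and x of tub3 in the frame of shaker between -0.007 and 0.007 m and z of tub3 in the frame of shaker between 0.041 and 0.049 m and y of tub3 in the frame of shaker between -0.104 and 0.105 m and x of tub4 in the frame of shaker between -0.007 and 0.007 m and z of tub4 in the frame of shaker between 0.041 and 0.049 m and y of tub4 in the frame of shaker between -0.104 and 0.105 m and x of tub5 in the frame of shaker between -0.007 and 0.007 m and z of tub5 in the frame of shaker between 0.041 and 0.049 m and y of tub5 in the frame of shaker between -0.104 and 0.105 m and z of wedge in the frame of shaker between 0.041 and 0.049 m and y of wedge in the frame of shaker between 0.1318 and 0.1419 m and x of wedge in the frame of shaker between -0.038 and -0.004 m and angle between the x axis of wedge and the x axis of shaker, either way round below 0.06 rad and contact force between wedge and sloped_stop above 3 N and value of joint selector below 0.2 rad), for 0.2 s.
2. the selector is pressed down (value of joint selector_press above 0.005 m), for 0.05 s.
3. the selector is turned to the green mark and has sprung up (value of joint selector above 1.15 rad and value of joint selector_press below 0.003 m), for 0.2 s.
At the end, for the whole second after the job is handed in: All tubs upright in the channel (7 mm); wedge flat, straight (0.06 rad), -18 to +16 mm from its full-row place and still bearing on the sloped stop (over 0.2 N); selector past 1.15 rad and sprung up (3 mm); all at rest and let go (all of step 3 and x of tub1 in the frame of shaker between -0.007 and 0.007 m and z of tub1 in the frame of shaker between 0.041 and 0.049 m and angle between each of tub1, tub2, tub3, tub4, tub5's own z axis and vertical below 0.06 rad and y of tub1 in the frame of shaker between -0.104 and 0.105 m and x of tub2 in the frame of shaker between -0.007 and 0.007 m and z of tub2 in the frame of shaker between 0.041 and 0.049 m and y of tub2 in the frame of shaker between -0.104 and 0.105 m and x of tub3 in the frame of shaker between -0.007 and 0.007 m and z of tub3 in the frame of shaker between 0.041 and 0.049 m and y of tub3 in the frame of shaker between -0.104 and 0.105 m and x of tub4 in the frame of shaker between -0.007 and 0.007 m and z of tub4 in the frame of shaker between 0.041 and 0.049 m and y of tub4 in the frame of shaker between -0.104 and 0.105 m and x of tub5 in the frame of shaker between -0.007 and 0.007 m and z of tub5 in the frame of shaker between 0.041 and 0.049 m and y of tub5 in the frame of shaker between -0.104 and 0.105 m and z of wedge in the frame of shaker between 0.041 and 0.049 m and y of wedge in the frame of shaker between 0.1318 and 0.1419 m and x of wedge in the frame of shaker between -0.038 and -0.004 m and angle between the x axis of wedge and the x axis of shaker, either way round below 0.06 rad and contact force between wedge and sloped_stop above 0.2 N and linear speed of each of tub1, tub2, tub3, tub4, tub5, wedge below 0.01 m/s); the robot touches nothing.
It fails at once if the round pot is shoved or tipped (distance of round_pot from where it was at the start of the episode above 0.04 m or angle between round_pot's own z axis and vertical above 0.5 rad).
It fails at once if the hand scoop is shoved or tipped (distance of seed_scoop from where it was at the start of the episode above 0.04 m or angle between seed_scoop's own z axis and vertical above 0.5 rad).
Of tub1, tub2, tub3, tub4, tub5 only 3 to 5 are there at a start; the rules pass over those that are not, and their reading is None.
At some moment in a run one of tub1, tub2, tub3, tub4, tub5, filler1, filler2, wedge may be knocked a few centimetres aside while the robot is not near it.
Once in a run the grip may slacken for a moment while it holds something.
It also fails if it takes over 210 s, if anything falls off the work surface, if the arm or the gripper's body presses on something with over 40 N, if the wrist force passes 120 N, or if a joint passes its speed limit or range.

## Robot

A 6-joint arm with a two-finger parallel gripper is mounted at the origin on the work surface. World frame = base frame: x ahead of the robot, y to its left, z up, the work surface at z = 0. Lengths are in m, angles in rad, forces in N, time in s.
With the tool pointing down it reaches from about 0.3 to 0.775 m from the base axis. Payload 14.6 kg.
Tool frame: the origin (TCP) lies midway between the tips of the shut fingers; the grasp point (between the pads) lies r.grip_depth behind it (r.grip_depth is the distance from the TCP to the grasp point, in m); z points along the fingers, y is the line along which they close (so a half turn about z gives the same grasp; the last joint's range is limited). The gripper opens to 94 mm and grips with 3 to 60 N. Pads are 16 mm wide; open, the fingers measure 119 mm over their backs; the gripper's body (75 mm by 177 mm) begins 78 mm behind the grasp point.
Start: joints at [-1.36, 0.3, 1.521, -0, 1.321, -0.067], TCP at [0.151, -0.529, 0.205] pointing down, gripper open.
Joint ranges: [-3.03, 3.03], [-0.79, 2.21], [0.23, 2.52], [-1.04, 4.18], [0, 3.07], [-2.55, 2.55]. Speed limits (rad/s): [2.22, 2.22, 2.57, 3.14, 3.14, 3.14].

## Interface

Orientations are given as [roll, pitch, yaw] about the fixed x, y, z axes, in that order (R = Rz(yaw) Ry(pitch) Rx(roll)).
In Python, from workcell import r, vision, job gives the robot as it stands.
- The arm moves only by the tool drive_tool, never from a script. Its argument "plan" is a list of rows, each a list of 7 numbers: the shift along the tool's x, y, z in units of 0.02 m (1.0 is 0.02 m), then the turn, a rotation vector about the tool's x, y, z in units of 0.12 rad (1.0 is 0.12 rad), then the closure in counts, from 0 (fully open) to 255 (shut). In form: [[dx, dy, dz, rx, ry, rz, claw], ...]. A call has 1 to 12 rows; each row shifts and turns the commanded pose from where the row before left it, along the tool's axes as they then stand; what a row does not reach is not made up. A row lasts 1/12 s, in which the tool goes at most 41.7 mm and 7.16 degrees, less where a joint would pass 70% of its speed; a pose out of reach is approached as far as the arm can. A call with a number of a shift or a turn outside -1 to 1 is refused whole. A call with a gripper value outside its range is refused whole. The fingers move at their own pace and stop on an object; "squeeze" is the grip in N (left out, the last holds). Time passes only in rows, so rows that do not move let the fingers close. It gives the time, the measured TCP pose, the force, the opening and the grip force at its end, in the units of the state.
- r.observe(): the state, without advancing time (a new reading comes with each control period).
- vision.camera(name): name is "scene" or "top" or "wrist"; returns a dict with "frame" (480x640x3 uint8, red, green, blue), "range_z" (480x640 float32, m along the optical axis (not along the pixel's ray), 0 where there is no reading), "camera_matrix" (3x3 intrinsics, pixels), "world_from_camera" (4x4, takes a point from camera to world coordinates); the wrist camera has in their place "T_tool_cam" (4x4, takes a point from camera to tool coordinates, whose origin is the TCP and whose axes are the flange's). Camera axes: x right, y down, z forward; pixel columns grow to the right and rows downward; lengths in m; the calibration is good to about 2 mm. A picture is of the moment at which its call begins: read the wrist's pose just before it.
- job.hand_in(): hands the job in; it is judged then, once.
The state is a dict: "time": time; "q": joint angles; "joint_vel": joint speeds; "joint_efforts": joint torques, N m; "ee_pos": TCP position; "orientation": TCP orientation; "contact_force": force on the tool from outside, world axes, zero at the start; "ft_torque": the same for the moment, N m; "gripper_width": finger opening in m; "finger_force": force on a finger pad.
Only numpy, scipy, OpenCV 4.12 (cv2) and the standard library are available. Lean on these libraries where they do the work, as an engineer would, in place of code of your own. Each camera call takes 0.05 s, during which the arm holds its last target. There are 200 camera calls.

## Working session

There is one attempt and no reset: what is moved stays moved. The work goes in short steps, Python scripts to look and compute and a tool call to move; the robot and the scene stay as the last step left them, time stands still between calls to the robot, and variables do not carry over. Pictures are saved under pics/ and viewed, at most 15 in all, crops included, and the job is handed in when it is done.

Besides the shell and the picture viewer there is one more tool, called as name(argument=value, ...), one argument or row to a line, values as JSON. drive_tool: Moves the arm, as the interface text tells. Shifts and turns lie within -1 to 1; 1 stands for 0.02 m of shift or 0.12 rad of turn. Its arguments: {"type":"object","properties":{"plan":{"type":"array","items":{"type":"array","items":{"type":"number"}}},"squeeze":{"type":"number"}},"required":["plan"]}

```bash
mkdir -p pics; cat > h.py <<'E'
import numpy as np,cv2
from workcell import r,vision,job
def grab(n):
    d=vision.camera(n); cv2.imwrite(f'/tmp/{n}.png',d['frame'][:,:,::-1]); return d
def pts(d,T=None):
    z=d['range_z'];K=d['camera_matrix'];v,u=np.mgrid[:480,:640]
    P=np.stack([(u-K[0,2])/K[0,0]*z,(v-K[1,2])/K[1,1]*z,z],-1)
    T=d['world_from_camera'] if T is None else T
    return P@T[:3,:3].T+T[:3,3]
E
python3 - <<'E'
from h import *
s=r.observe();print({k:np.round(v,3) for k,v in s.items()},r.grip_depth)
for n in('top','scene'):
    d=grab(n);np.savez(f'/tmp/{n}.npz',**d);cv2.imwrite(f'pics/{n}0.png',d['frame'][:,:,::-1]);print(n,d['world_from_camera'].round(3),d['camera_matrix'])
E
```

```text
{'time': np.float64(0.0), 'q': array([-1.36 ,  0.3  ,  1.522, -0.   ,  1.321, -0.067]), 'joint_vel': array([ 0.   , -0.   , -0.001,  0.001, -0.002,  0.001]), 'joint_efforts': array([-0.0000e+00, -5.3181e+01, -3.5273e+01,  7.1000e-02,  2.4000e-02,
       -0.0000e+00]), 'ee_pos': array([ 0.151, -0.529,  0.205]), 'orientation': array([-3.14 , -0.   ,  0.278]), 'contact_force': array([-0.002,  0.301, -0.613]), 'ft_torque': array([ 0.003, -0.024, -0.055]), 'finger_force': np.float64(0.0), 'gripper_width': np.float64(0.094)} 0.0188
top [[ 0.006 -0.996  0.089  0.413]
 [-1.    -0.009 -0.029  0.013]
 [ 0.029 -0.089 -0.996  1.236]
 [ 0.     0.     0.     1.   ]] [[500.52816147   0.         316.82874965]
 [  0.         500.52816147 233.97055872]
 [  0.           0.           1.        ]]
scene [[ 0.869  0.322 -0.376  0.9  ]
 [ 0.495 -0.574  0.653 -0.674]
 [-0.005 -0.753 -0.658  0.789]
 [ 0.     0.     0.     1.   ]] [[447.1676911    0.         327.97893593]
 [  0.         447.1676911  235.27225233]
 [  0.           0.           1.        ]]
```

View pics/top0.png

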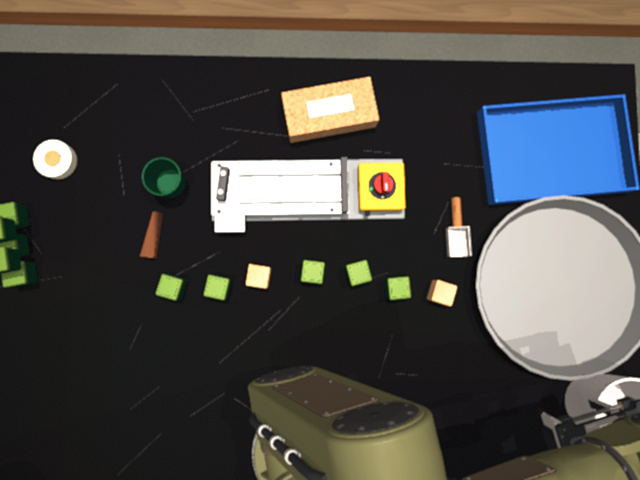

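View pics/scene0.png

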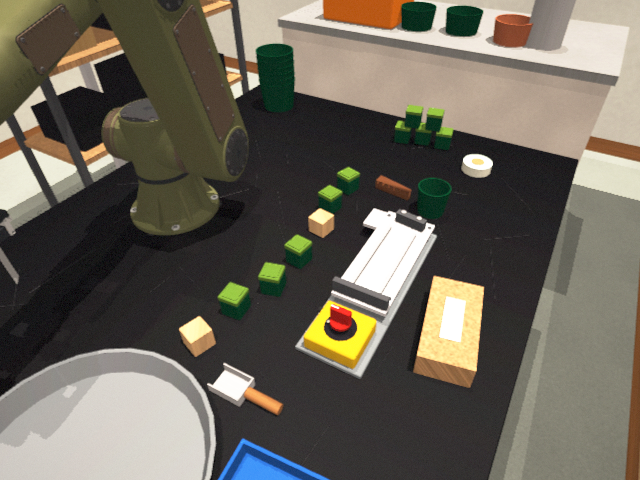

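The top view shows five green tubs at (170,287), (217,288), (313,272), (359,273) and (399,288). The fillers are at (258,276) and (442,293), and the wedge is at (151,235). The shaker runs from the sloped stop at (222,184) to the yellow box at (382,187), and the pot is at (162,178). The scene view agrees. With five tubs present, no fillers are needed.

```bash
cat >> h.py <<'E'
def rect(P):
    (c,s,a)=cv2.minAreaRect((P[:,:2]*1000).astype(np.float32)); return np.round(c,1),np.round(s,1),round(a,1)
def blobs(d,P,lo,hi,zr,amin=60):
    hsv=cv2.cvtColor(d['frame'],cv2.COLOR_RGB2HSV)
    m=cv2.inRange(hsv,lo,hi)&((P[...,2]>zr[0])&(P[...,2]<zr[1])&(d['range_z']>0)).astype(np.uint8)*255
    n,L,S,C=cv2.connectedComponentsWithStats(m)
    return [(C[i].round(),P[L==i]) for i in range(1,n) if S[i,4]>=amin]
E
python3 - <<'E'
from h import *
for n in('top','scene'):
    d=dict(np.load(f'/tmp/{n}.npz'));P=pts(d)
    for nm,lo,hi,zr in(('tub',(30,80,40),(50,255,255),(.05,.08)),('fil',(8,40,120),(28,200,255),(.04,.06)),('wedge',(0,60,30),(14,255,160),(.02,.04)),('yel',(22,180,120),(32,255,255),(.04,.06)),('red',(0,150,80),(6,255,255),(.07,.13)),('white',(0,0,120),(180,40,255),(.035,.052)),('rail',(0,0,60),(180,60,255),(.053,.065)),('dark',(0,0,0),(180,90,110),(.06,.09))):
        for c,Q in blobs(d,P,lo,hi,zr):
            if abs(Q[:,1].mean())<.6 and .2<Q[:,0].mean()<.8: print(n,nm,c,*rect(Q),'z',np.percentile(Q[:,2],[10,50,90]).round(4),len(Q))
E
```

```text
top tub [381. 186.] [ 637.5 -177.3] [106.  102.2] 0.6 z [0.0508 0.0529 0.0555] 969
top tub [312. 271.] [431.1 -10.4] [49.7 49.8] 83.4 z [0.058  0.0611 0.0647] 447
top tub [358. 272.] [ 429.5 -119.4] [49.9 50. ] 15.6 z [0.0577 0.0613 0.0647] 450
top tub [169. 286.] [393.2 322.7] [50.2 50.2] 75.0 z [0.0571 0.0609 0.0644] 478
top tub [216. 286.] [393.4 214. ] [50.4 50.1] 77.8 z [0.0573 0.0608 0.0641] 472
top tub [398. 287.] [ 394.1 -214. ] [50.  50.4] 5.6 z [0.0578 0.0614 0.0645] 459
top fil [374. 164.] [ 690.7 -167.4] [ 36.  113.5] 20.4 z [0.0448 0.0508 0.0537] 101
top fil [381. 186.] [ 638.7 -176.1] [69.8 66.6] 2.4 z [0.05   0.053  0.0561] 130
top fil [374. 201.] [ 618.3 -177.3] [110.5  82.1] 86.8 z [0.0455 0.0496 0.0527] 120
top fil [255. 274.] [420.5 118.8] [49.8 48.9] 81.9 z [0.0472 0.0498 0.053 ] 310
top fil [442. 292.] [ 383.3 -323. ] [51. 50.] 72.2 z [0.0469 0.05   0.0533] 396
top wedge [332. 131.] [776.6 -59.8] [  5.1 218.3] 10.7 z [0.0218 0.0303 0.0376] 204
top wedge [153. 229.] [518.5 375.8] [ 30. 111.] 79.1 z [0.0246 0.0293 0.0324] 242
top red [382. 182.] [ 637.  -175.9] [43
[... 1433 characters left out ...]
.0498 0.0518 0.0537] 1559
scene red [340. 319.] [ 643.5 -183.9] [40.7 26.5] 23.8 z [0.073  0.0887 0.108 ] 415
scene white [385. 258.] [615.6  66.8] [170.1 335.2] 1.8 z [0.0429 0.0451 0.0472] 4167
scene white [119. 381.] [ 374.1 -491.4] [424.3 178.2] 12.7 z [0.0376 0.0474 0.0507] 2840
scene rail [370. 254.] [601.7  53.4] [  9.7 225. ] 0.9 z [0.0547 0.057  0.0587] 249
scene rail [396. 263.] [667.5  53.7] [  8.9 224.5] 1.3 z [0.055  0.0571 0.059 ] 258
scene rail [376. 304.] [677.4 -90.5] [54.  10.9] 11.9 z [0.0542 0.0588 0.0631] 64
scene dark [410. 221.] [639.7 193.9] [78.2 17.1] 1.8 z [0.062  0.068  0.0744] 148
scene dark [360. 294.] [638.4 -90. ] [129.5  12.6] 3.5 z [0.062  0.0707 0.0778] 366
```

drive_tool(
  plan=[
    [0, 0, 0, 0, 0, -1, 0],
    [0, 0, 0, 0, 0, -1, 0],
    [0, 0, 0, 0, 0, -1, 0],
    [0, 0, 0, 0, 0, -1, 0],
    [0, 0, 0, 0, 0, -1, 0],
    [0, 0, 0, 0, 0, -1, 0],
    [0, 0, 0, 0, 0, -1, 0],
    [0, 0, 0, 0, 0, -1, 0],
    [0, 0, 0, 0, 0, -1, 0],
    [0, 0, 0, 0, 0, -1, 0],
    [0, 0, 0, 0, 0, -1, 0],
    [0, 0, 0, 0, 0, 0, 0],
  ],
  squeeze=30,
)

```text
time: 1.1
ee_pos: [0.1508, -0.5288, 0.2051]
orientation: [-3.141, -0.001, 1.604]
contact_force: [1.3, 0.5, 0.4]
gripper_width: 0.0938
finger_force: 0.0
```

```bash
cat >> h.py <<'E'
def go(x,y,z=None,yaw=None):
    """print units in tool axes (tool down, current yaw) to reach world x,y,z; and rz units to yaw"""
    s=r.observe();p=s['ee_pos'];w=s['orientation'][2]
    dx,dy=x-p[0],y-p[1]
    u=np.array([np.cos(w)*dx+np.sin(w)*dy,np.sin(w)*dx-np.cos(w)*dy,0 if z is None else p[2]-z])/.02
    print('t %.2f'%s['time'],'pos',p.round(4),'rpy',s['orientation'].round(3),'F',s['contact_force'].round(1),'w',round(float(s['gripper_width']),4),'units',u.round(2),'rz',None if yaw is None else round(float((w-yaw)/.12),2))
def tubs(n='top',zr=(.05,.08)):
    d=grab(n);P=pts(d);o=[]
    for c,Q in blobs(d,P,(30,80,40),(50,255,255),zr,200):
        if abs(Q[:,1].mean())<.6 and Q[:,0].mean()<.8 and not(Q[:,0].mean()>.58 and zr[0]<.06 and np.median(Q[:,2])<.057): o.append(rect(Q)); print(n,*o[-1])
    for c,Q in blobs(d,P,(0,60,30),(14,255,160),(.02,.04)):
        if Q[:,0].mean()<.75 and Q[:,1].mean()>.1: print('wedge',*rect(Q))
E
python3 - <<'E'
from h import *
go(.395,-.214,.205,1.571+np.radians(5.5))
E
```

```text
t 1.10 pos [ 0.1508 -0.5288  0.2051] rpy [-3.141e+00 -1.000e-03  1.604e+00] F [1.3 0.5 0.4] w 0.0938 units [1.533e+01 1.272e+01 1.000e-02] rz -0.53
```

drive_tool(
  plan=[
    [0.96, 0.8, 0, 0, 0, 0, 0],
    [0.96, 0.8, 0, 0, 0, 0, 0],
    [0.96, 0.8, 0, 0, 0, 0, 0],
    [0.96, 0.8, 0, 0, 0, 0, 0],
    [0.96, 0.8, 0, 0, 0, 0, 0],
    [0.96, 0.8, 0, 0, 0, 0, 0],
    [0.96, 0.8, 0, 0, 0, 0, 0],
    [0.96, 0.8, 0, 0, 0, 0, 0],
    [0.96, 0.8, 0, 0, 0, 0, 0],
    [0.96, 0.8, 0, 0, 0, 0, 0],
    [0.96, 0.8, 0, 0, 0, 0, 0],
    [0.96, 0.8, 0, 0, 0, 0, 0],
  ],
)

```text
time: 2.1
ee_pos: [0.3371, -0.2923, 0.2054]
orientation: [-3.142, -0.0, 1.593]
contact_force: [-0.3, -0.3, -0.0]
gripper_width: 0.094
finger_force: 0.0
```

drive_tool(
  plan=[
    [0.96, 0.78, 0, 0, 0, 0, 0],
    [0.96, 0.78, 0, 0, 0, 0, 0],
    [0.96, 0.78, 0, 0, 0, 0, 0],
    [0.93, 0.78, 0, 0, 0, 0, 0],
    [0, 0, 1, 0, 0, -0.5, 0],
    [0, 0, 1, 0, 0, 0, 0],
    [0, 0, 0, 0, 0, 0, 0],
    [0, 0, 0, 0, 0, 0, 0],
  ],
)

```text
time: 2.77
ee_pos: [0.3965, -0.2154, 0.1653]
orientation: [-3.14, -0.001, 1.655]
contact_force: [-0.5, -0.1, 0.5]
gripper_width: 0.0942
finger_force: 0.0
```

```bash
python3 - <<'E'
from h import *
go(.395,-.214,.027,1.571+np.radians(5.5))
tubs()
d=vision.camera('wrist');np.savez('/tmp/wrist.npz',**d);cv2.imwrite('pics/w1.png',d['frame'][:,:,::-1]);print(d['T_tool_cam'].round(3))
E
```

```text
t 2.77 pos [ 0.3965 -0.2154  0.1653] rpy [-3.140e+00 -1.000e-03  1.655e+00] F [-0.5 -0.1  0.5] w 0.0942 units [ 0.08 -0.07  6.91] rz -0.1
top [431.1 -10.5] [49.7 49.9] 83.4
top [ 429.5 -119.4] [49.8 50.1] 15.4
top [393.3 323. ] [51.9 50.2] 74.0
top [393.3 213.8] [50.5 50. ] 78.1
top [ 394.1 -210.1] [49.2 42.6] 5.5
wedge [519.5 379.3] [ 32.4 109.3] 83.9
[[ 0.    -0.968 -0.251  0.073]
 [ 1.     0.001 -0.001 -0.001]
 [ 0.001 -0.251  0.968 -0.178]
 [ 0.     0.     0.     1.   ]]
```

View pics/w1.png

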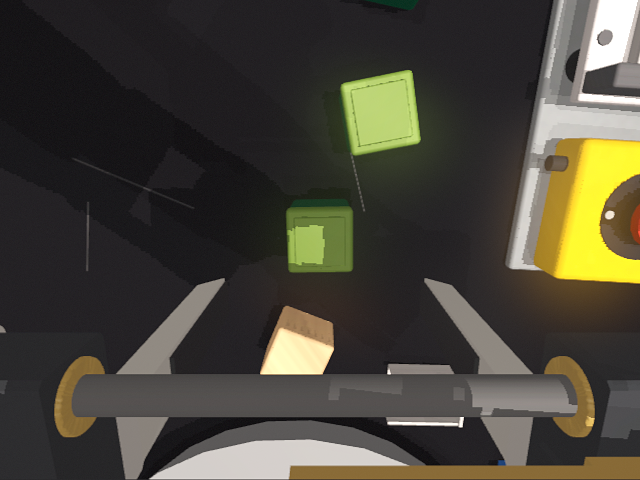

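The wrist view shows the target tub square between the fingers at (320,240), with its neighbour at (380,112). I'll check its position from the wrist range, then descend.

```bash
cat >> h.py <<'E'
from scipy.spatial.transform import Rotation as Ro
def wrist():
    s=r.observe();d=vision.camera('wrist');T=np.eye(4);T[:3,:3]=Ro.from_euler('xyz',s['orientation']).as_matrix();T[:3,3]=s['ee_pos']
    return d,pts(d,T@d['T_tool_cam'])
def wtub(zr=(.055,.07)):
    d,P=wrist()
    for c,Q in blobs(d,P,(30,80,40),(50,255,255),zr,400): print('wrist',c,*rect(Q),Q[:,2].mean().round(4))
E
python3 - <<'E'
from h import *
wtub()
E
```

```text
wrist [381. 112.] [ 428.  -119.9] [50.  49.9] 15.6 0.0593
wrist [320. 239.] [ 392.7 -214.7] [49.5 50.3] 5.9 0.0593
```

drive_tool(
  plan=[
    [0.05, 0, 1, 0, 0, 0, 0],
    [0.03, 0, 1, 0, 0, 0, 0],
    [0, 0, 1, 0, 0, 0, 0],
    [0, 0, 1, 0, 0, 0, 0],
    [0, 0, 1, 0, 0, 0, 0],
    [0, 0, 1, 0, 0, 0, 0],
    [0, 0, 0.9, 0, 0, 0, 0],
    [0, 0, 0, 0, 0, 0, 255],
    [0, 0, 0, 0, 0, 0, 255],
    [0, 0, 0, 0, 0, 0, 255],
    [0, 0, 0, 0, 0, 0, 255],
    [0, 0, 0, 0, 0, 0, 255],
  ],
)

```text
time: 3.92
ee_pos: [0.3972, -0.2143, 0.0286]
orientation: [3.14, 0.001, 1.658]
contact_force: [-1.1, 0.1, -0.5]
gripper_width: 0.0639
finger_force: 0.0
```

drive_tool(
  plan=[
    [0, 0, 0, 0, 0, 0, 255],
    [0, 0, 0, 0, 0, 0, 255],
    [0, 0, 0, 0, 0, 0, 255],
    [0, 0, 0, 0, 0, 0, 255],
    [0, 0, 0, 0, 0, 0, 255],
    [0, 0, -1, 0, 0, 0, 255],
    [0, 0, -1, 0, 0, 0, 255],
    [0, 0, -1, 0, 0, 0.55, 255],
    [0, 0, -1, 0, 0, 0, 255],
    [0, 0, -1, 0, 0, 0, 255],
    [0, 0, -1, 0, 0, 0, 255],
    [0, 0, -0.5, 0, 0, 0, 255],
  ],
)

```text
time: 4.92
ee_pos: [0.3972, -0.2142, 0.1595]
orientation: [3.14, 0.001, 1.592]
contact_force: [-0.0, 0.1, -0.6]
gripper_width: 0.0496
finger_force: 30.0
```

```bash
python3 - <<'E'
from h import *
go(.6365,-.049,.0735,1.594)
E
```

```text
t 4.92 pos [ 0.3972 -0.2142  0.1595] rpy [3.140e+00 1.000e-03 1.592e+00] F [-0.   0.1 -0.6] w 0.0496 units [ 8.01 12.14  4.3 ] rz -0.02
```

drive_tool(
  plan=[
    [0.62, 0.93, 0, 0, 0, 0, 255],
    [0.62, 0.93, 0, 0, 0, 0, 255],
    [0.62, 0.93, 0, 0, 0, 0, 255],
    [0.62, 0.93, 0, 0, 0, 0, 255],
    [0.62, 0.93, 0, 0, 0, 0, 255],
    [0.62, 0.93, 0, 0, 0, 0, 255],
    [0.62, 0.93, 0, 0, 0, 0, 255],
    [0.62, 0.93, 0, 0, 0, 0, 255],
    [0.62, 0.93, 0, 0, 0, 0, 255],
    [0.62, 0.93, 0, 0, 0, 0, 255],
    [0.62, 0.93, 0, 0, 0, 0, 255],
    [0.62, 0.93, 0, 0, 0, 0, 255],
  ],
)

```text
time: 5.92
ee_pos: [0.6173, -0.0597, 0.1564]
orientation: [-3.14, -0.0, 1.592]
contact_force: [-0.7, -0.2, -2.2]
gripper_width: 0.0496
finger_force: 30.0
```

drive_tool(
  plan=[
    [0.57, 0.95, 0, 0, 0, 0, 255],
    [0, 0, 1, 0, 0, 0, 255],
    [0, 0, 1, 0, 0, 0, 255],
    [0, 0, 1, 0, 0, 0, 255],
    [0, 0, 0, 0, 0, 0, 255],
    [0, 0, 0, 0, 0, 0, 255],
  ],
)

```text
time: 6.42
ee_pos: [0.635, -0.0486, 0.0964]
orientation: [-3.139, -0.0, 1.592]
contact_force: [-0.9, -0.4, -2.0]
gripper_width: 0.0501
finger_force: 30.0
```

```bash
python3 - <<'E'
from h import *
go(.6365,-.049,.0735,1.594)
d,P=wrist();np.savez('/tmp/wrist.npz',P=P,**d);cv2.imwrite('pics/w2.png',d['frame'][:,:,::-1])
E
```

```text
t 6.42 pos [ 0.635  -0.0486  0.0964] rpy [-3.139 -0.     1.592] F [-0.9 -0.4 -2. ] w 0.0501 units [-0.02  0.08  1.15] rz -0.02
```

View pics/w2.png

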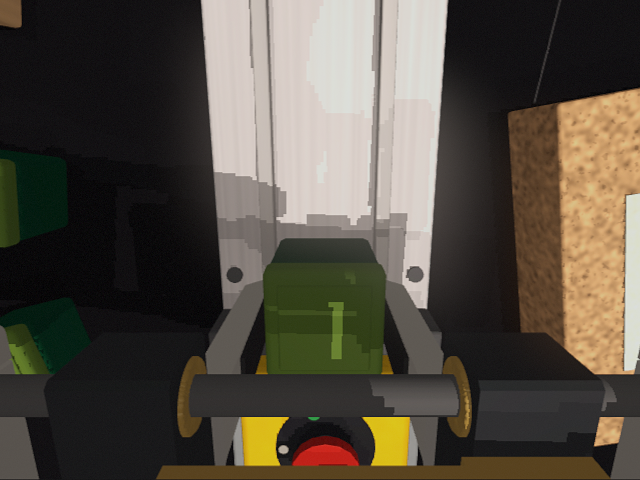

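The held tub is at (325,310), centred between the rails at about x=262 and x=385, which run straight up the picture. I'll fit the rails from the range data.

```bash
python3 - <<'E'
from h import *
f=np.load('/tmp/wrist.npz');P=f['P'][:300].reshape(-1,3)
print('deck z',np.median(P[(abs(P[:,0]-.634)<.02)&(P[:,1]>.03)&(P[:,1]<.12)][:,2]))
for y in(.0,.03,.06,.09,.12):
    Q=P[(abs(P[:,1]-y)<.006)&(abs(P[:,0]-.634)<.09)]; R=Q[(Q[:,2]>.052)&(Q[:,2]<.062)]; D=Q[(Q[:,2]>.04)&(Q[:,2]<.05)]
    n=R[R[:,0]<.634][:,0];m=R[R[:,0]>.634][:,0]
    print(y,np.percentile(n,[3,97]).round(4) if len(n) else 0,np.percentile(m,[3,97]).round(4) if len(m) else 0,np.percentile(D[:,0],[0,100]).round(4) if len(D) else 0)
E
```

```text
deck z 0.043273320519134725
0.0 [0.5968 0.6044] [0.6624 0.67  ] [0.5682 0.6984]
0.03 [0.596  0.6036] [0.6617 0.6693] [0.5676 0.6977]
0.06 [0.5953 0.6029] [0.6609 0.6687] [0.5668 0.6968]
0.09 [0.5946 0.6021] [0.6602 0.6678] [0.5662 0.6961]
0.12 0 0 0
```

drive_tool(
  plan=[
    [0, 0, 0.5, 0, 0, 0, 255],
    [0, 0, 0.5, 0, 0, 0, 255],
    [0, 0, 0.1, 0, 0, 0, 255],
    [0, 0, 0.05, 0, 0, 0, 255],
    [0, 0, 0, 0, 0, 0, 255],
  ],
)

```text
time: 6.88
ee_pos: [0.6355, -0.0487, 0.0743]
orientation: [-3.141, -0.0, 1.592]
contact_force: [0.7, 0.7, -1.6]
gripper_width: 0.05
finger_force: 30.0
```

drive_tool(
  plan=[
    [-0.05, 0, 0, 0, 0, 0, 255],
    [-0.05, 0, 0, 0, 0, 0, 255],
    [-0.05, 0, 0, 0, 0, 0, 255],
    [0, 0, 0, 0, 0, 0, 255],
  ],
)

```text
time: 7.22
ee_pos: [0.6357, -0.0509, 0.075]
orientation: [3.141, -0.001, 1.592]
contact_force: [-1.0, 6.9, 0.1]
gripper_width: 0.0497
finger_force: 30.0
```

drive_tool(
  plan=[
    [-0.05, 0, 0, 0, 0, 0, 255],
    [-0.05, 0, 0, 0, 0, 0, 255],
    [0, 0, 0, 0, 0, 0, 255],
  ],
)

```text
time: 7.47
ee_pos: [0.6357, -0.0511, 0.075]
orientation: [3.141, -0.004, 1.593]
contact_force: [-2.8, 17.4, 0.6]
gripper_width: 0.0499
finger_force: 30.0
```

drive_tool(
  plan=[
    [0, 0, 0.05, 0, 0, 0, 0],
    [0.1, 0, 0, 0, 0, 0, 0],
    [0, 0, 0, 0, 0, 0, 0],
    [0, 0, -0.5, 0, 0, 0, 0],
    [0, 0, -1, 0, 0, 0, 0],
    [0, 0, -1, 0, 0, 0, 0],
    [0, 0, -1, 0, 0, 0, 0],
    [-0.3, -1, -0.7, 0, 0, 0, 0],
    [-0.3, -1, 0, 0, 0, 0, 0],
    [-0.3, -1, 0, 0, 0, 0, 0],
    [-0.3, -1, 0, 0, 0, 0, 0],
    [-0.3, -1, 0, 0, 0, 0, 0],
  ],
)

```text
time: 8.47
ee_pos: [0.5354, -0.0843, 0.1585]
orientation: [3.14, 0.0, 1.592]
contact_force: [0.9, -1.5, 0.7]
gripper_width: 0.094
finger_force: 0.0
```

```bash
python3 - <<'E'
from h import *
go(.431,-.1195,.0285,1.571+np.radians(15.5))
tubs(); tubs('top',(.09,.12))
E
```

```text
t 8.47 pos [ 0.5354 -0.0843  0.1585] rpy [3.14  0.    1.592] F [ 0.9 -1.5  0.7] w 0.094 units [-1.65 -5.25  6.5 ] rz -2.08
top [393.3 322.6] [50.7 50. ] 74.7
top [393.4 213.9] [50.2 50.2] 78.5
wedge [518.7 376.1] [ 31.3 110.7] 80.0
top [634.2 -43.4] [47.6 29.9] 0.0
wedge [519.4 379.3] [ 33.6 109.9] 82.6
```

drive_tool(
  plan=[
    [-0.27, -0.87, 0, 0, 0, 0, 0],
    [-0.27, -0.87, 0, 0, 0, 0, 0],
    [-0.27, -0.87, 0, 0, 0, 0, 0],
    [-0.28, -0.88, 0, 0, 0, 0, 0],
    [-0.28, -0.88, 0, 0, 0, 0, 0],
    [-0.28, -0.88, 0, 0, 0, 0, 0],
    [0, 0, 0, 0, 0, -1, 0],
    [0, 0, 0, 0, 0, -1, 0],
    [0, 0, 0, 0, 0, -0.1, 0],
    [0, 0, 0, 0, 0, 0, 0],
  ],
)

```text
time: 9.4
ee_pos: [0.4325, -0.1191, 0.158]
orientation: [3.141, 0.001, 1.841]
contact_force: [-0.1, -0.5, 0.2]
gripper_width: 0.094
finger_force: 0.0
```

```bash
python3 - <<'E'
from h import *
go(.431,-.1195,.0285,1.571+np.radians(15.5))
wtub()
E
```

```text
t 9.40 pos [ 0.4325 -0.1191  0.158 ] rpy [3.141e+00 1.000e-03 1.841e+00] F [-0.1 -0.5  0.2] w 0.094 units [ 0.   -0.08  6.48] rz -0.0
wrist [364.  92.] [429.5 -10.8] [50.  49.9] 83.6 0.0593
wrist [319. 243.] [ 428.  -119.7] [49.8 49.9] 15.4 0.0593
```

drive_tool(
  plan=[
    [0, -0.05, 1, 0, 0, 0, 0],
    [0, 0, 1, 0, 0, 0, 0],
    [0, 0, 1, 0, 0, 0, 0],
    [0, 0, 1, 0, 0, 0, 0],
    [0, 0, 1, 0, 0, 0, 0],
    [0, 0, 1, 0, 0, 0, 0],
    [0, 0, 0.45, 0, 0, 0, 0],
    [0, 0, 0, 0, 0, 0, 255],
    [0, 0, 0, 0, 0, 0, 255],
    [0, 0, 0, 0, 0, 0, 255],
    [0, 0, 0, 0, 0, 0, 255],
    [0, 0, 0, 0, 0, 0, 255],
  ],
)

```text
time: 10.45
ee_pos: [0.4314, -0.1194, 0.0293]
orientation: [3.14, 0.001, 1.843]
contact_force: [0.8, -0.3, -0.3]
gripper_width: 0.0641
finger_force: 0.0
```

drive_tool(
  plan=[
    [0, 0, 0, 0, 0, 0, 255],
    [0, 0, 0, 0, 0, 0, 255],
    [0, 0, 0, 0, 0, 0, 255],
    [0, 0, 0, 0, 0, 0, 255],
    [0, 0, -1, 0, 0, 0, 255],
    [0, 0, -1, 0, 0, 0, 255],
    [0, 0, -1, 0, 0, 0, 255],
    [0, 0, -1, 0, 0, 1, 255],
    [0, 0, -1, 0, 0, 1, 255],
    [0, 0, -1, 0, 0, 0.05, 255],
    [0, 0, -0.5, 0, 0, 0, 255],
    [0, 0, 0, 0, 0, 0, 255],
  ],
)

```text
time: 11.45
ee_pos: [0.4317, -0.1195, 0.1601]
orientation: [3.139, 0.001, 1.599]
contact_force: [-0.0, 0.2, -2.3]
gripper_width: 0.0497
finger_force: 30.0
```

```bash
python3 - <<'E'
from h import *
go(.6345,.003,.0745,1.595)
E
```

```text
t 11.45 pos [ 0.4317 -0.1195  0.1601] rpy [3.139e+00 1.000e-03 1.599e+00] F [-0.   0.2 -2.3] w 0.0497 units [ 5.84 10.31  4.28] rz 0.03
```

drive_tool(
  plan=[
    [0.54, 0.94, 0, 0, 0, 0, 255],
    [0.54, 0.94, 0, 0, 0, 0, 255],
    [0.54, 0.94, 0, 0, 0, 0, 255],
    [0.54, 0.94, 0, 0, 0, 0, 255],
    [0.54, 0.94, 0, 0, 0, 0, 255],
    [0.54, 0.94, 0, 0, 0, 0, 255],
    [0.54, 0.94, 0, 0, 0, 0, 255],
    [0.54, 0.94, 0, 0, 0, 0, 255],
    [0.54, 0.94, 0, 0, 0, 0, 255],
    [0.54, 0.94, 0, 0, 0, 0, 255],
    [0.5, 0.91, 0, 0, 0, 0, 255],
    [0, 0, 0, 0, 0, 0.03, 255],
  ],
)

```text
time: 12.45
ee_pos: [0.6353, 0.006, 0.1558]
orientation: [-3.14, -0.001, 1.597]
contact_force: [-1.6, 0.3, -2.4]
gripper_width: 0.0499
finger_force: 30.0
```

drive_tool(
  plan=[
    [0, 0, 1, 0, 0, 0, 255],
    [0, 0, 1, 0, 0, 0, 255],
    [0, 0, 1, 0, 0, 0, 255],
    [0, 0, 0.6, 0, 0, 0, 255],
    [0, 0, 0.4, 0, 0, 0, 255],
    [0, 0, 0.2, 0, 0, 0, 255],
    [0, 0, 0.05, 0, 0, 0, 255],
    [0, 0, 0, 0, 0, 0, 255],
  ],
)

```text
time: 13.12
ee_pos: [0.6341, 0.0042, 0.074]
orientation: [3.141, 0.0, 1.594]
contact_force: [0.1, -0.2, -2.9]
gripper_width: 0.0499
finger_force: 30.0
```

drive_tool(
  plan=[
    [-0.05, 0, 0, 0, 0, 0, 255],
    [-0.05, 0, 0, 0, 0, 0, 255],
    [-0.05, 0, 0, 0, 0, 0, 255],
    [0, 0, 0, 0, 0, 0, 255],
  ],
)

```text
time: 13.45
ee_pos: [0.6343, 0.0011, 0.0739]
orientation: [3.141, -0.0, 1.594]
contact_force: [1.0, 0.4, 2.1]
gripper_width: 0.0497
finger_force: 30.0
```

drive_tool(
  plan=[
    [-0.05, 0, 0, 0, 0, 0, 255],
    [-0.05, 0, 0, 0, 0, 0, 255],
    [-0.05, 0, 0, 0, 0, 0, 255],
    [-0.05, 0, 0, 0, 0, 0, 255],
    [0, 0, 0, 0, 0, 0, 255],
  ],
)

```text
time: 13.87
ee_pos: [0.6343, -0.0017, 0.0739]
orientation: [3.141, -0.002, 1.595]
contact_force: [-0.8, 10.1, 5.7]
gripper_width: 0.0499
finger_force: 30.0
```

drive_tool(
  plan=[
    [0.06, 0, 0, 0, 0, 0, 0],
    [0, 0, 0, 0, 0, 0, 0],
    [0, 0, 0, 0, 0, 0, 0],
    [0, 0, -0.5, 0, 0, 0, 0],
    [0, 0, -1, 0, 0, 0, 0],
    [0, 0, -1, 0, 0, 0, 0],
    [0, 0, -1, 0, 0, 0, 0],
    [0, -1, -0.7, 0, 0, 0, 0],
    [0, -1, 0, 0, 0, 0, 0],
    [0, -1, 0, 0, 0, 0, 0],
    [0, -1, 0, 0, 0, 0, 0],
    [0, -1, 0, 0, 0, 0, 0],
  ],
)

```text
time: 14.87
ee_pos: [0.5331, -0.0041, 0.1581]
orientation: [3.141, 0.0, 1.594]
contact_force: [0.6, -0.9, 0.9]
gripper_width: 0.0937
finger_force: 0.0
```

```bash
python3 - <<'E'
from h import *
go(.431,-.0105,.0285,1.571-np.radians(6.5))
tubs();tubs('top',(.09,.12))
E
```

```text
t 14.87 pos [ 0.5331 -0.0041  0.1581] rpy [3.141 0.    1.594] F [ 0.6 -0.9  0.9] w 0.0937 units [-0.2  -5.11  6.48] rz 1.14
top [393.3 322.7] [50.7 50.1] 74.2
top [393.5 214.1] [51.3 50. ] 78.2
wedge [517.5 374.3] [ 30.4 111.3] 75.8
wedge [517.8 374.1] [ 29.2 111.4] 76.5
```

drive_tool(
  plan=[
    [-0.04, -1, 0, 0, 0, 0, 0],
    [-0.04, -1, 0, 0, 0, 0, 0],
    [-0.04, -1, 0, 0, 0, 0, 0],
    [-0.04, -1, 0, 0, 0, 0, 0],
    [-0.04, -1, 0, 0, 0, 0, 0],
    [0, -0.16, 0, 0, 0, 1, 0],
    [0, 0, 0, 0, 0, 0.14, 0],
    [0, 0, 0, 0, 0, 0, 0],
    [0, 0, 0, 0, 0, 0, 0],
  ],
)

```text
time: 15.72
ee_pos: [0.4318, -0.0104, 0.1577]
orientation: [3.141, 0.0, 1.46]
contact_force: [-0.1, 0.1, 0.2]
gripper_width: 0.094
finger_force: 0.0
```

```bash
python3 - <<'E'
from h import *
go(.431,-.0105,.0285,1.571-np.radians(6.5))
wtub()
E
```

```text
t 15.72 pos [ 0.4318 -0.0104  0.1577] rpy [3.141 0.    1.46 ] F [-0.1  0.1  0.2] w 0.094 units [-0.01 -0.04  6.46] rz 0.02
wrist [322. 244.] [429.7 -10.3] [49.6 49.9] 83.5 0.0593
```

drive_tool(
  plan=[
    [0, -0.04, 1, 0, 0, 0, 0],
    [0, 0, 1, 0, 0, 0, 0],
    [0, 0, 1, 0, 0, 0, 0],
    [0, 0, 1, 0, 0, 0, 0],
    [0, 0, 1, 0, 0, 0, 0],
    [0, 0, 1, 0, 0, 0, 0],
    [0, 0, 0.45, 0, 0, 0, 0],
    [0, 0, 0, 0, 0, 0, 255],
    [0, 0, 0, 0, 0, 0, 255],
    [0, 0, 0, 0, 0, 0, 255],
    [0, 0, 0, 0, 0, 0, 255],
    [0, 0, 0, 0, 0, 0, 255],
  ],
)

```text
time: 16.77
ee_pos: [0.4307, -0.0103, 0.0293]
orientation: [3.14, -0.0, 1.458]
contact_force: [-1.0, 0.1, -0.6]
gripper_width: 0.0643
finger_force: 0.0
```

drive_tool(
  plan=[
    [0, 0, 0, 0, 0, 0, 255],
    [0, 0, 0, 0, 0, 0, 255],
    [0, 0, 0, 0, 0, 0, 255],
    [0, 0, 0, 0, 0, 0, 255],
    [0, 0, -1, 0, 0, 0, 255],
    [0, 0, -1, 0, 0, 0, 255],
    [0, 0, -1, 0, 0, 0, 255],
    [0, 0, -1, 0, 0, -1, 255],
    [0, 0, -1, 0, 0, -0.13, 255],
    [0, 0, -1, 0, 0, 0, 255],
    [0, 0, -0.5, 0, 0, 0, 255],
    [0, 0, 0, 0, 0, 0, 255],
  ],
)

```text
time: 17.77
ee_pos: [0.4309, -0.0103, 0.16]
orientation: [3.139, 0.0, 1.593]
contact_force: [-0.2, -0.5, -2.5]
gripper_width: 0.0497
finger_force: 30.0
```

```bash
python3 - <<'E'
from h import *
go(.6327,.0515,.0745,1.595)
E
```

```text
t 17.77 pos [ 0.4309 -0.0103  0.16  ] rpy [3.139 0.    1.593] F [-0.2 -0.5 -2.5] w 0.0497 units [ 2.86 10.16  4.27] rz -0.02
```

drive_tool(
  plan=[
    [0.26, 0.93, 0, 0, 0, 0, 255],
    [0.26, 0.93, 0, 0, 0, 0, 255],
    [0.26, 0.93, 0, 0, 0, 0, 255],
    [0.26, 0.93, 0, 0, 0, 0, 255],
    [0.26, 0.93, 0, 0, 0, 0, 255],
    [0.26, 0.93, 0, 0, 0, 0, 255],
    [0.26, 0.93, 0, 0, 0, 0, 255],
    [0.26, 0.93, 0, 0, 0, 0, 255],
    [0.26, 0.93, 0, 0, 0, 0, 255],
    [0.26, 0.93, 0, 0, 0, 0, 255],
    [0.26, 0.86, 0, 0, 0, 0, 255],
    [0, 0, 0, 0, 0, 0, 255],
  ],
)

```text
time: 18.77
ee_pos: [0.6333, 0.0523, 0.1557]
orientation: [-3.139, -0.0, 1.593]
contact_force: [-0.6, -0.1, -2.7]
gripper_width: 0.0498
finger_force: 30.0
```

drive_tool(
  plan=[
    [0, 0, 1, 0, 0, 0, 255],
    [0, 0, 1, 0, 0, 0, 255],
    [0, 0, 1, 0, 0, 0, 255],
    [0, 0, 0.6, 0, 0, 0, 255],
    [0, 0, 0.4, 0, 0, 0, 255],
    [0, 0, 0.2, 0, 0, 0, 255],
    [0, 0, 0.03, 0, 0, 0, 255],
    [0, 0, 0, 0, 0, 0, 255],
  ],
)

```text
time: 19.43
ee_pos: [0.6323, 0.0515, 0.0743]
orientation: [3.141, -0.0, 1.593]
contact_force: [0.2, 0.1, -2.6]
gripper_width: 0.0498
finger_force: 30.0
```

drive_tool(
  plan=[
    [-0.05, 0, 0, 0, 0, 0, 255],
    [-0.05, 0, 0, 0, 0, 0, 255],
    [-0.05, 0, 0, 0, 0, 0, 255],
    [-0.05, 0, 0, 0, 0, 0, 255],
    [-0.05, 0, 0, 0, 0, 0, 255],
    [0, 0, 0, 0, 0, 0, 255],
  ],
)

```text
time: 19.93
ee_pos: [0.6323, 0.0489, 0.0744]
orientation: [3.141, -0.004, 1.594]
contact_force: [-1.1, 16.9, -0.0]
gripper_width: 0.0498
finger_force: 30.0
```

drive_tool(
  plan=[
    [0.06, 0, 0, 0, 0, 0, 0],
    [0, 0, 0, 0, 0, 0, 0],
    [0, 0, 0, 0, 0, 0, 0],
    [0, 0, -0.5, 0, 0, 0, 0],
    [0, 0, -1, 0, 0, 0, 0],
    [0, 0, -1, 0, 0, 0, 0],
    [0, 0, -1, 0, 0, 0, 0],
    [0.7, -1, -0.7, 0, 0, 0, 0],
    [0.7, -1, 0, 0, 0, 0, 0],
    [0.7, -1, 0, 0, 0, 0, 0],
    [0.7, -1, 0, 0, 0, 0, 0],
    [0.7, -1, 0, 0, 0, 0, 0],
  ],
)

```text
time: 20.93
ee_pos: [0.5298, 0.1157, 0.1588]
orientation: [3.141, -0.0, 1.593]
contact_force: [0.9, 0.3, -0.4]
gripper_width: 0.0939
finger_force: 0.0
```

```bash
python3 - <<'E'
from h import *
go(.395,.214,.0285,1.571-np.radians(11.8))
tubs();tubs('top',(.09,.12))
E
```

```text
t 20.93 pos [0.5298 0.1157 0.1588] rpy [ 3.141 -0.     1.593] F [ 0.9  0.3 -0.4] w 0.0939 units [ 5.06 -6.63  6.52] rz 1.9
top [393.2 322.5] [50.5 50.3] 74.1
wedge [532.5 370.4] [17.6 81.9] 84.8
top [633.   -1.9] [ 48.3 147.4] 2.1
wedge [535.3 362.9] [76.8 17.6] 6.1
```

drive_tool(
  plan=[
    [0.72, -0.94, 0, 0, 0, 0, 0],
    [0.72, -0.94, 0, 0, 0, 0, 0],
    [0.72, -0.94, 0, 0, 0, 0, 0],
    [0.72, -0.94, 0, 0, 0, 0, 0],
    [0.72, -0.94, 0, 0, 0, 0, 0],
    [0.72, -0.94, 0, 0, 0, 0, 0],
    [0.72, -0.94, 0, 0, 0, 0, 0],
    [0, 0, 0, 0, 0, 1, 0],
    [0, 0, 0, 0, 0, 0.9, 0],
    [0, 0, 0, 0, 0, 0, 0],
    [0, 0, 0, 0, 0, 0, 0],
  ],
)

```text
time: 21.95
ee_pos: [0.3974, 0.2132, 0.1584]
orientation: [3.141, -0.0, 1.368]
contact_force: [-0.2, -0.5, -0.7]
gripper_width: 0.0939
finger_force: 0.0
```

```bash
python3 - <<'E'
from h import *
go(.394,.214,.0285,1.571-np.radians(11.8))
wtub()
E
```

```text
t 21.95 pos [0.3974 0.2132 0.1584] rpy [ 3.141 -0.     1.368] F [-0.2 -0.5 -0.7] w 0.0939 units [ 0.01 -0.18  6.5 ] rz 0.02
wrist [284.  90.] [391.8 322.9] [50. 50.] 74.2 0.0594
wrist [318. 244.] [391.9 213.7] [50.  49.7] 78.3 0.0593
```

drive_tool(
  plan=[
    [0, -0.18, 1, 0, 0, 0, 0],
    [0, 0, 1, 0, 0, 0, 0],
    [0, 0, 1, 0, 0, 0, 0],
    [0, 0, 1, 0, 0, 0, 0],
    [0, 0, 1, 0, 0, 0, 0],
    [0, 0, 1, 0, 0, 0, 0],
    [0, 0, 0.48, 0, 0, 0, 0],
    [0, 0, 0, 0, 0, 0, 255],
    [0, 0, 0, 0, 0, 0, 255],
    [0, 0, 0, 0, 0, 0, 255],
    [0, 0, 0, 0, 0, 0, 255],
    [0, 0, 0, 0, 0, 0, 255],
  ],
)

```text
time: 23.0
ee_pos: [0.3938, 0.2142, 0.0291]
orientation: [3.14, -0.001, 1.365]
contact_force: [0.6, 0.3, 0.8]
gripper_width: 0.0639
finger_force: 0.0
```

drive_tool(
  plan=[
    [0, 0, 0, 0, 0, 0, 255],
    [0, 0, 0, 0, 0, 0, 255],
    [0, 0, 0, 0, 0, 0, 255],
    [0, 0, 0, 0, 0, 0, 255],
    [0, 0, -1, 0, 0, 0, 255],
    [0, 0, -1, 0, 0, 0, 255],
    [0, 0, -1, 0, 0, 0, 255],
    [0, 0, -1, 0, 0, -1, 255],
    [0, 0, -1, 0, 0, -0.9, 255],
    [0, 0, -1, 0, 0, 0, 255],
    [0, 0, -0.5, 0, 0, 0, 255],
    [0, 0, 0, 0, 0, 0, 255],
  ],
)

```text
time: 24.0
ee_pos: [0.394, 0.2144, 0.1598]
orientation: [3.139, -0.001, 1.592]
contact_force: [-0.2, 0.5, -2.6]
gripper_width: 0.0498
finger_force: 30.0
```

```bash
python3 - <<'E'
from h import *
go(.6313,.1025,.0745,1.595)
E
```

```text
t 24.00 pos [0.394  0.2144 0.1598] rpy [ 3.139e+00 -1.000e-03  1.592e+00] F [-0.2  0.5 -2.6] w 0.0498 units [-5.85 11.74  4.26] rz -0.02
```

drive_tool(
  plan=[
    [-0.49, 0.98, 0, 0, 0, -0.02, 255],
    [-0.49, 0.98, 0, 0, 0, 0, 255],
    [-0.49, 0.98, 0, 0, 0, 0, 255],
    [-0.49, 0.98, 0, 0, 0, 0, 255],
    [-0.49, 0.98, 0, 0, 0, 0, 255],
    [-0.49, 0.98, 0, 0, 0, 0, 255],
    [-0.49, 0.98, 0, 0, 0, 0, 255],
    [-0.49, 0.98, 0, 0, 0, 0, 255],
    [-0.49, 0.98, 0, 0, 0, 0, 255],
    [-0.49, 0.98, 0, 0, 0, 0, 255],
    [-0.49, 0.98, 0, 0, 0, 0, 255],
    [-0.46, 0.96, 0, 0, 0, 0, 255],
  ],
)

```text
time: 25.0
ee_pos: [0.6313, 0.1021, 0.1559]
orientation: [-3.139, 0.0, 1.594]
contact_force: [0.3, 1.3, -3.4]
gripper_width: 0.0496
finger_force: 30.0
```

drive_tool(
  plan=[
    [0, 0, 0, 0, 0, 0, 255],
    [0, 0, 1, 0, 0, 0, 255],
    [0, 0, 1, 0, 0, 0, 255],
    [0, 0, 1, 0, 0, 0, 255],
    [0, 0, 0.6, 0, 0, 0, 255],
    [0, 0, 0.4, 0, 0, 0, 255],
    [0, 0, 0.2, 0, 0, 0, 255],
    [0, 0, 0.03, 0, 0, 0, 255],
    [0, 0, 0, 0, 0, 0, 255],
  ],
)

```text
time: 25.75
ee_pos: [0.6311, 0.1029, 0.074]
orientation: [3.141, -0.0, 1.595]
contact_force: [0.1, 0.2, -2.9]
gripper_width: 0.0494
finger_force: 30.0
```

drive_tool(
  plan=[
    [-0.05, 0, 0, 0, 0, 0, 255],
    [-0.05, 0, 0, 0, 0, 0, 255],
    [-0.05, 0, 0, 0, 0, 0, 255],
    [-0.05, 0, 0, 0, 0, 0, 255],
    [-0.05, 0, 0, 0, 0, 0, 255],
    [0, 0, 0, 0, 0, 0, 255],
  ],
)

```text
time: 26.25
ee_pos: [0.631, 0.099, 0.0739]
orientation: [3.141, -0.002, 1.596]
contact_force: [0.5, 9.0, -1.3]
gripper_width: 0.0501
finger_force: 30.0
```

drive_tool(
  plan=[
    [0.06, 0, 0, 0, 0, 0, 0],
    [0, 0, 0, 0, 0, 0, 0],
    [0, 0, 0, 0, 0, 0, 0],
    [0, 0, -0.5, 0, 0, 0, 0],
    [0, 0, -1, 0, 0, 0, 0],
    [0, 0, -1, 0, 0, 0, 0],
    [0, 0, -1, 0, 0, 0, 0],
    [0.9, -1, -0.7, 0, 0, 0, 0],
    [0.9, -1, 0, 0, 0, 0, 0],
    [0.9, -1, 0, 0, 0, 0, 0],
    [0.9, -1, 0, 0, 0, 0, 0],
    [0.9, -1, 0, 0, 0, 0, 0],
  ],
)

```text
time: 27.25
ee_pos: [0.5279, 0.187, 0.1587]
orientation: [3.141, -0.0, 1.595]
contact_force: [0.9, 0.2, 0.7]
gripper_width: 0.0939
finger_force: 0.0
```

```bash
python3 - <<'E'
from h import *
go(.394,.3225,.0285,1.571-np.radians(15.9))
tubs();tubs('top',(.09,.12))
E
```

```text
t 27.25 pos [0.5279 0.187  0.1587] rpy [ 3.141 -0.     1.595] F [0.9 0.2 0.7] w 0.0939 units [ 6.93 -6.53  6.51] rz 2.51
top [395.6 335.2] [30.7 52.3] 84.9
top [632.   22.9] [ 48.6 197.2] 2.4
```

drive_tool(
  plan=[
    [0.87, -0.82, 0, 0, 0, 0, 0],
    [0.87, -0.82, 0, 0, 0, 0, 0],
    [0.87, -0.82, 0, 0, 0, 0, 0],
    [0.87, -0.82, 0, 0, 0, 0, 0],
    [0.87, -0.82, 0, 0, 0, 0, 0],
    [0.87, -0.82, 0, 0, 0, 0, 0],
    [0.87, -0.82, 0, 0, 0, 0, 0],
    [0.87, -0.82, 0, 0, 0, 0, 0],
    [0, 0, 0, 0, 0, 1, 0],
    [0, 0, 0, 0, 0, 1, 0],
    [0, 0, 0, 0, 0, 0.5, 0],
    [0, 0, 0, 0, 0, 0, 0],
  ],
)

```text
time: 28.35
ee_pos: [0.3949, 0.3224, 0.1584]
orientation: [3.141, -0.001, 1.292]
contact_force: [-0.3, -0.1, -0.7]
gripper_width: 0.0944
finger_force: 0.0
```

```bash
python3 - <<'E'
from h import *
go(.394,.3225,.0285,1.571-np.radians(15.9))
wtub()
d,P=wrist();cv2.imwrite('pics/w3.png',d['frame'][:,:,::-1])
E
```

```text
t 28.35 pos [0.3949 0.3224 0.1584] rpy [ 3.141e+00 -1.000e-03  1.292e+00] F [-0.3 -0.1 -0.7] w 0.0944 units [-0.01 -0.04  6.49] rz -0.01
wrist [320. 244.] [392.  323.4] [49.5 49.9] 74.0 0.0593
```

View pics/w3.png

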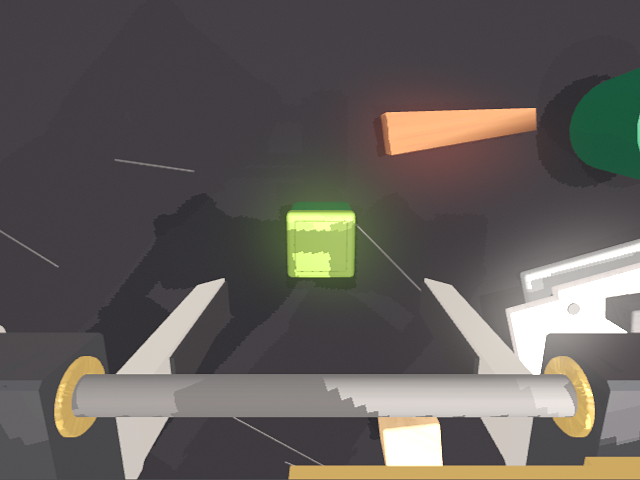

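The tub is centred at (320,244). The wedge's wide butt is at (385,135), and its toe at (535,118) points towards the pot.

drive_tool(
  plan=[
    [0, -0.05, 1, 0, 0, 0, 0],
    [0, 0, 1, 0, 0, 0, 0],
    [0, 0, 1, 0, 0, 0, 0],
    [0, 0, 1, 0, 0, 0, 0],
    [0, 0, 1, 0, 0, 0, 0],
    [0, 0, 1, 0, 0, 0, 0],
    [0, 0, 0.48, 0, 0, 0, 0],
    [0, 0, 0, 0, 0, 0, 255],
    [0, 0, 0, 0, 0, 0, 255],
    [0, 0, 0, 0, 0, 0, 255],
    [0, 0, 0, 0, 0, 0, 255],
    [0, 0, 0, 0, 0, 0, 255],
  ],
)

```text
time: 29.45
ee_pos: [0.3937, 0.323, 0.029]
orientation: [3.141, -0.001, 1.296]
contact_force: [0.7, 0.7, 0.2]
gripper_width: 0.0641
finger_force: 0.0
```

drive_tool(
  plan=[
    [0, 0, 0, 0, 0, 0, 255],
    [0, 0, 0, 0, 0, 0, 255],
    [0, 0, 0, 0, 0, 0, 255],
    [0, 0, 0, 0, 0, 0, 255],
    [0, 0, -1, 0, 0, 0, 255],
    [0, 0, -1, 0, 0, 0, 255],
    [0, 0, -1, 0, 0, 0, 255],
    [0, 0, -1, 0, 0, -1, 255],
    [0, 0, -1, 0, 0, -1, 255],
    [0, 0, -1, 0, 0, -0.5, 255],
    [0, 0, -0.5, 0, 0, 0, 255],
    [0, 0, 0, 0, 0, 0, 255],
  ],
)

```text
time: 30.45
ee_pos: [0.3939, 0.3231, 0.1597]
orientation: [3.139, -0.002, 1.593]
contact_force: [0.3, -0.1, -2.4]
gripper_width: 0.0501
finger_force: 30.0
```

```bash
python3 - <<'E'
from h import *
go(.6300,.153,.0745,1.595)
tubs('top',(.09,.12))
E
```

```text
t 30.45 pos [0.3939 0.3231 0.1597] rpy [ 3.139e+00 -2.000e-03  1.593e+00] F [ 0.3 -0.1 -2.4] w 0.0501 units [-8.77 11.61  4.26] rz -0.02
top [632.4  23.1] [ 48.7 197.2] 2.1
wedge [537.6 372.8] [26.  71.5] 80.0
```

drive_tool(
  plan=[
    [-0.73, 0.97, 0, 0, 0, 0, 255],
    [-0.73, 0.97, 0, 0, 0, 0, 255],
    [-0.73, 0.97, 0, 0, 0, 0, 255],
    [-0.73, 0.97, 0, 0, 0, 0, 255],
    [-0.73, 0.97, 0, 0, 0, 0, 255],
    [-0.73, 0.97, 0, 0, 0, 0, 255],
    [-0.73, 0.97, 0, 0, 0, 0, 255],
    [-0.73, 0.97, 0, 0, 0, 0, 255],
    [-0.73, 0.97, 0, 0, 0, 0, 255],
    [-0.73, 0.97, 0, 0, 0, 0, 255],
    [-0.73, 0.97, 0, 0, 0, 0, 255],
    [-0.74, 0.94, 0, 0, 0, 0, 255],
  ],
)

```text
time: 31.5
ee_pos: [0.63, 0.1521, 0.1556]
orientation: [-3.139, 0.0, 1.593]
contact_force: [0.2, 0.3, -2.0]
gripper_width: 0.0497
finger_force: 30.0
```

drive_tool(
  plan=[
    [0, 0, 0, 0, 0, 0, 255],
    [0, 0, 1, 0, 0, 0, 255],
    [0, 0, 1, 0, 0, 0, 255],
    [0, 0, 1, 0, 0, 0, 255],
    [0, 0, 0.6, 0, 0, 0, 255],
    [0, 0, 0.4, 0, 0, 0, 255],
    [0, 0, 0.2, 0, 0, 0, 255],
    [0, 0, 0.03, 0, 0, 0, 255],
    [0, 0, 0, 0, 0, 0, 255],
  ],
)

```text
time: 32.25
ee_pos: [0.6298, 0.1532, 0.0736]
orientation: [3.141, -0.0, 1.595]
contact_force: [0.6, -0.3, -3.1]
gripper_width: 0.0498
finger_force: 30.0
```

drive_tool(
  plan=[
    [-0.05, 0, 0, 0, 0, 0, 255],
    [-0.05, 0, 0, 0, 0, 0, 255],
    [-0.05, 0, 0, 0, 0, 0, 255],
    [-0.05, 0, 0, 0, 0, 0, 255],
    [-0.05, 0, 0, 0, 0, 0, 255],
    [0, 0, 0, 0, 0, 0, 255],
  ],
)

```text
time: 32.75
ee_pos: [0.6298, 0.1485, 0.0736]
orientation: [3.141, -0.001, 1.595]
contact_force: [-0.5, 3.0, -2.4]
gripper_width: 0.0497
finger_force: 30.0
```

drive_tool(
  plan=[
    [-0.05, 0, 0, 0, 0, 0, 255],
    [-0.05, 0, 0, 0, 0, 0, 255],
    [-0.05, 0, 0, 0, 0, 0, 255],
    [0, 0, 0, 0, 0, 0, 255],
  ],
)

```text
time: 33.08
ee_pos: [0.6297, 0.1484, 0.0738]
orientation: [3.141, -0.005, 1.597]
contact_force: [0.4, 22.5, -2.5]
gripper_width: 0.0502
finger_force: 30.0
```

drive_tool(
  plan=[
    [0.06, 0, 0, 0, 0, 0, 0],
    [0, 0, 0, 0, 0, 0, 0],
    [0, 0, 0, 0, 0, 0, 0],
    [0, 0, -0.5, 0, 0, 0, 0],
    [0, 0, -1, 0, 0, 0, 0],
    [0, 0, -1, 0, 0, 0, 0],
    [0, 0, -1, 0, 0, 0, 0],
    [0.9, -1, -0.7, 0, 0, 0, 0],
    [0.9, -1, 0, 0, 0, 0, 0],
    [0.9, -1, 0, 0, 0, 0, 0],
    [0.9, -1, 0, 0, 0, 0, 0],
    [0.9, -1, 0, 0, 0, 0, 0],
  ],
)

```text
time: 34.08
ee_pos: [0.5269, 0.2341, 0.1585]
orientation: [3.141, -0.0, 1.595]
contact_force: [1.8, -0.5, 0.5]
gripper_width: 0.0939
finger_force: 0.0
```

```bash
python3 - <<'E'
from h import *
tubs('top',(.09,.12))
d,P=wrist();cv2.imwrite('pics/w4.png',d['frame'][:,:,::-1])
hsv=cv2.cvtColor(d['frame'],cv2.COLOR_RGB2HSV)
for c,Q in blobs(d,P,(0,40,30),(20,255,255),(.015,.04),400): print(c,*rect(Q),Q[:,2].mean())
go(.505,.378,.02)
E
```

```text
top [631.2  47.3] [ 49.4 246.9] 2.5
[312.  47.] [517.4 379.6] [ 31.7 110.8] 83.6 0.027785433048401243
[226. 347.] [442.9 125.4] [14.9 39.9] 17.3 0.027656252045247957
t 34.18 pos [0.5258 0.2356 0.1587] rpy [ 3.141 -0.     1.598] F [-0.7  0.7  0.3] w 0.0942 units [ 7.14 -0.85  6.94] rz None
```

View pics/w4.png

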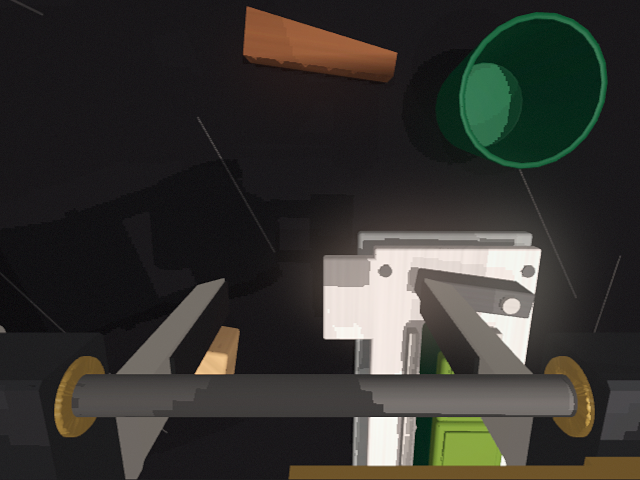

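The row of five is closed up, with its lids spanning about 247 mm. The wedge lies from its butt at (250,32) to its toe at (395,65), and the pot is at (535,90). Next I go above the wedge and turn to grip across its width.

drive_tool(
  plan=[
    [0.9, -0.04, 0, 0, 0, 0, 0],
    [0.9, -0.04, 0, 0, 0, 0, 0],
    [0.9, -0.04, 0, 0, 0, 0, 0],
    [0.9, -0.04, 0, 0, 0, 0, 0],
    [0.9, -0.04, 0, 0, 0, 0, 0],
    [0.9, -0.04, 0, 0, 0, 0, 0],
    [0.9, -0.04, 0, 0, 0, 0, 0],
    [0.7, -0.04, 0, 0, 0, 0, 0],
  ],
)

```text
time: 34.85
ee_pos: [0.5184, 0.3743, 0.1581]
orientation: [3.141, -0.0, 1.595]
contact_force: [-0.3, 1.2, 0.1]
gripper_width: 0.0939
finger_force: 0.0
```

drive_tool(
  plan=[
    [0, 0, 0, 0, 0, -1, 0],
    [0, 0, 0, 0, 0, -1, 0],
    [0, 0, 0, 0, 0, -1, 0],
    [0, 0, 0, 0, 0, -1, 0],
    [0, 0, 0, 0, 0, -1, 0],
    [0, 0, 0, 0, 0, -1, 0],
    [0, 0, 0, 0, 0, -1, 0],
    [0, 0, 0, 0, 0, -1, 0],
    [0, 0, 0, 0, 0, -1, 0],
    [0, 0, 0, 0, 0, -1, 0],
    [0, 0, 0, 0, 0, -1, 0],
    [0, 0, 0, 0, 0, -0.4, 0],
  ],
)

```text
time: 35.85
ee_pos: [0.5185, 0.3732, 0.1579]
orientation: [3.141, 0.0, 2.97]
contact_force: [-0.4, -0.0, -0.3]
gripper_width: 0.0939
finger_force: 0.0
```

```bash
cat >> h.py <<'E'
def wedge(zlo=.022,zhi=.036,z=.03):
    """quad of the wedge top from the wrist camera: corners, mid line, yaw (butt->toe), centre"""
    s=r.observe();d=vision.camera('wrist');T=np.eye(4);T[:3,:3]=Ro.from_euler('xyz',s['orientation']).as_matrix();T[:3,3]=s['ee_pos'];T=T@d['T_tool_cam']
    P=pts(d,T);hsv=cv2.cvtColor(d['frame'],cv2.COLOR_RGB2HSV)
    m=cv2.inRange(hsv,(0,50,30),(20,255,255))&((P[...,2]>zlo)&(P[...,2]<zhi)).astype(np.uint8)*255
    c=max(cv2.findContours(m,cv2.RETR_EXTERNAL,cv2.CHAIN_APPROX_NONE)[0],key=cv2.contourArea)
    q=cv2.approxPolyDP(cv2.convexHull(c),8,True)[:,0]
    K=d['camera_matrix'];W=[]
    for u,v in q:
        k=T[:3,:3]@np.array([(u-K[0,2])/K[0,0],(v-K[1,2])/K[1,1],1]);W.append(T[:3,3]+k*(z-T[2,3])/k[2])
    W=np.array(W)[:,:2]*1000;print('quad',q.tolist(),W.round(1).tolist(),'z',np.median(P[m>0][:,2]).round(4))
    L=np.linalg.norm(np.roll(W,-1,0)-W,axis=1);print('sides',L.round(1))
    if len(W)==4:
        i=np.argsort(L)[:2];e=[(W[j]+W[(j+1)%4])/2 for j in i];t,b=e  # shortest side = toe
        v=t-b;print('toe',t.round(1),'butt',b.round(1),'yaw',np.arctan2(v[1],v[0]).round(4),'mid',((t+b)/2).round(1))
    return d
E
python3 - <<'E'
from h import *
go(.515,.377,.02,2.97)
d=wedge();cv2.imwrite('pics/w5.png',d['frame'][:,:,::-1])
E
```

```text
t 35.85 pos [0.5185 0.3732 0.1579] rpy [3.141 0.    2.97 ] F [-0.4 -0.  -0.3] w 0.0939 units [0.2  0.16 6.9 ] rz -0.0
quad [[348, 164], [337, 297], [319, 299], [309, 166]] [[464.3, 400.9], [570.4, 375.0], [569.6, 359.8], [460.7, 371.2]] z 0.0282
sides [109.2  15.1 109.5  29.9]
toe [570.  367.4] butt [462.5 386.1] yaw -0.1722 mid [516.3 376.7]
```

View pics/w5.png

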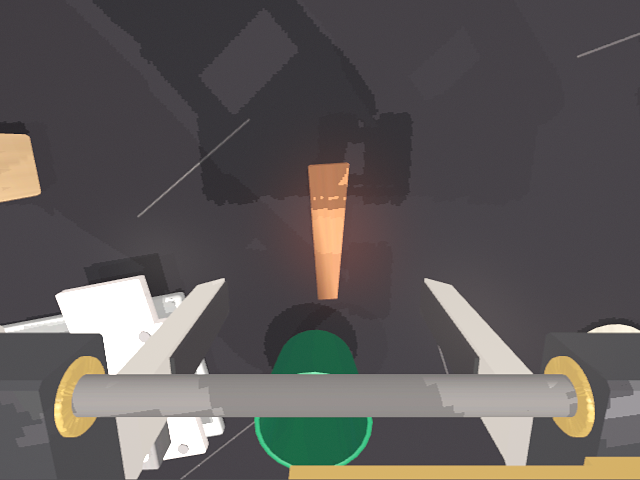

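The wedge is seen from the butt edge at (309–348,165) to the toe edge at (319–337,298), pointing at the pot. Its straight -y side has yaw -0.104. I'll grip it 20 mm towards the butt.

```bash
python3 - <<'E'
from h import *
go(.4966,.3801,.005,2.97)
E
```

```text
t 35.90 pos [0.5185 0.3732 0.1579] rpy [3.141 0.    2.97 ] F [ 0.   0.6 -1. ] w 0.0944 units [1.14 0.15 7.65] rz -0.0
```

drive_tool(
  plan=[
    [0.57, 0.08, 1, 0, 0, 0, 0],
    [0.57, 0.07, 1, 0, 0, 0, 0],
    [0, 0, 1, 0, 0, 0, 0],
    [0, 0, 1, 0, 0, 0, 0],
    [0, 0, 1, 0, 0, 0, 0],
    [0, 0, 1, 0, 0, 0, 0],
    [0, 0, 1, 0, 0, 0, 0],
    [0, 0, 0.6, 0, 0, 0, 0],
    [0, 0, 0, 0, 0, 0, 255],
    [0, 0, 0, 0, 0, 0, 255],
    [0, 0, 0, 0, 0, 0, 255],
    [0, 0, 0, 0, 0, 0, 255],
  ],
  squeeze=30,
)

```text
time: 36.9
ee_pos: [0.4966, 0.381, 0.0069]
orientation: [3.14, 0.001, 2.963]
contact_force: [-0.6, -0.1, 0.2]
gripper_width: 0.0705
finger_force: 0.0
```

drive_tool(
  plan=[
    [0, 0, 0, 0, 0, 0, 255],
    [0, 0, 0, 0, 0, 0, 255],
    [0, 0, 0, 0, 0, 0, 255],
    [0, 0, 0, 0, 0, 0, 255],
    [0, 0, 0, 0, 0, 0, 255],
    [0, 0, 0, 0, 0, 0, 255],
    [0, 0, 0, 0, 0, 0, 255],
    [0, 0, 0, 0, 0, 0, 255],
    [0, 0, 0, 0, 0, 0, 255],
    [0, 0, -1, 0, 0, 0, 255],
    [0, 0, -1, 0, 0, 0, 255],
    [0, 0, 0, 0, 0, 0, 255],
  ],
)

```text
time: 37.9
ee_pos: [0.4973, 0.3816, 0.049]
orientation: [3.138, 0.004, 2.963]
contact_force: [1.3, 0.7, -0.4]
gripper_width: 0.0274
finger_force: 29.9
```

```bash
python3 - <<'E'
from h import *
go(.5608,.187,.048,3.098)
s=r.observe();z=s['ee_pos'][2]+.0255
d=wedge(.04,.09,z);cv2.imwrite('pics/w6.png',d['frame'][:,:,::-1])
E
```

```text
t 37.90 pos [0.4973 0.3816 0.049 ] rpy [3.138 0.004 2.963] F [ 1.3  0.7 -0.4] w 0.0274 units [-4.85 -9.01  0.05] rz -1.12
quad [[357, 227], [350, 372], [299, 373], [290, 237]] [[458.7, 401.5], [522.4, 388.3], [518.9, 366.2], [458.0, 374.5]] z 0.0717
sides [65.  22.4 61.4 27. ]
toe [520.7 377.3] butt [458.4 388. ] yaw -0.1706 mid [489.5 382.6]
```

View pics/w6.png

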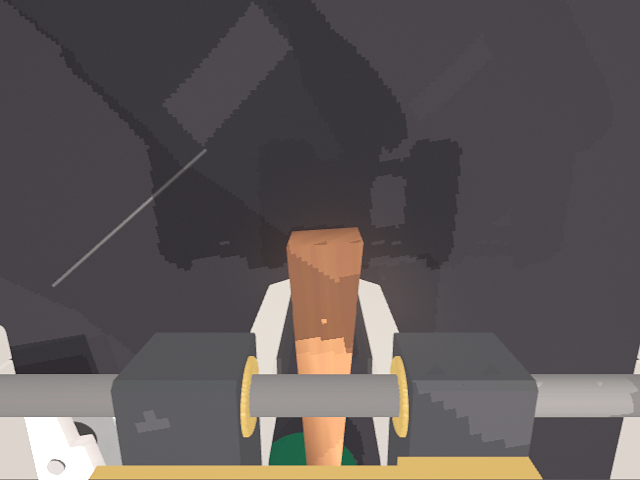

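The held wedge sits symmetrically between the fingers, with its butt at (290–362,235). I'll carry it to the slot.

drive_tool(
  plan=[
    [0, 0, -1, 0, 0, 0, 255],
    [0, 0, -1, 0, 0, 0, 255],
    [0, 0, -1, 0, 0, 0, 255],
    [-0.4, -0.9, -0.5, 0, 0, 0, 255],
    [-0.4, -0.9, 0, 0, 0, 0, 255],
    [-0.4, -0.9, 0, 0, 0, 0, 255],
    [-0.5, -0.9, 0, 0, 0, 0, 255],
    [-0.5, -0.9, 0, 0, 0, 0, 255],
    [-0.5, -0.9, 0, 0, 0, 0, 255],
    [-0.5, -0.9, 0, 0, 0, 0, 255],
    [-0.5, -0.9, 0, 0, 0, 0, 255],
    [-0.5, -0.9, 0, 0, 0, 0, 255],
  ],
)

```text
time: 38.95
ee_pos: [0.5497, 0.2052, 0.114]
orientation: [-3.141, -0.001, 2.963]
contact_force: [0.1, 0.6, -0.7]
gripper_width: 0.0274
finger_force: 29.9
```

drive_tool(
  plan=[
    [-0.5, -0.9, 0, 0, 0, 0, 255],
    [0, 0, 0, 0, 0, -1, 255],
    [0, 0, 0, 0, 0, -0.12, 255],
    [0, 0, 0, 0, 0, 0, 255],
    [0, 0, 0, 0, 0, 0, 255],
  ],
)

```text
time: 39.37
ee_pos: [0.5562, 0.1872, 0.1148]
orientation: [-3.141, -0.001, 3.095]
contact_force: [-0.2, -0.1, -1.2]
gripper_width: 0.0272
finger_force: 29.9
```

```bash
python3 - <<'E'
from h import *
go(.5608,.187,.048,3.098)
d,P=wrist();np.savez('/tmp/w7.npz',P=P,**d);cv2.imwrite('pics/w7.png',d['frame'][:,:,::-1])
E
```

```text
t 39.37 pos [0.5562 0.1872 0.1148] rpy [-3.141e+00 -1.000e-03  3.095e+00] F [-0.2 -0.1 -1.2] w 0.0272 units [-0.23  0.    3.34] rz -0.02
```

View pics/w7.png

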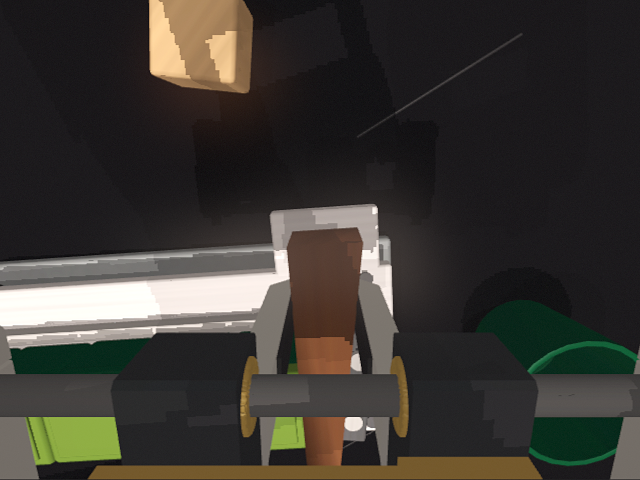

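The wedge lines up with the ledge edge at (272–378,208) and enters over the gap beside the last tub. Now I lower it.

drive_tool(
  plan=[
    [-0.13, 0, 1, 0, 0, -0.02, 255],
    [0, 0, 0.8, 0, 0, 0, 255],
    [0, 0, 0.5, 0, 0, 0, 255],
    [0, 0, 0, 0, 0, 0, 255],
  ],
)

```text
time: 39.75
ee_pos: [0.5579, 0.1868, 0.0672]
orientation: [-3.141, -0.003, 3.1]
contact_force: [0.1, -0.3, -1.0]
gripper_width: 0.0273
finger_force: 29.9
```

drive_tool(
  plan=[
    [0, 0, 0.4, 0, 0, 0, 255],
    [0, 0, 0.3, 0, 0, 0, 255],
    [0, 0, 0, 0, 0, 0, 255],
  ],
)

```text
time: 40.0
ee_pos: [0.5588, 0.1867, 0.0546]
orientation: [-3.141, -0.001, 3.1]
contact_force: [-0.4, 0.4, -1.0]
gripper_width: 0.0269
finger_force: 29.9
```

drive_tool(
  plan=[
    [0, 0, 0.1, 0, 0, 0, 255],
    [0, 0, 0.08, 0, 0, 0, 255],
    [0, 0, 0, 0, 0, 0, 255],
  ],
)

```text
time: 40.25
ee_pos: [0.5592, 0.1867, 0.0519]
orientation: [3.142, 0.0, 3.1]
contact_force: [-0.6, -0.3, -0.7]
gripper_width: 0.0269
finger_force: 29.9
```

```bash
python3 - <<'E'
from h import *
d=grab('scene');im=d['frame'][150:300,300:500,::-1];cv2.imwrite('pics/s8.png',cv2.resize(im,(800,600),interpolation=cv2.INTER_CUBIC))
E
```

```text
(no output)
```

View pics/s8.png

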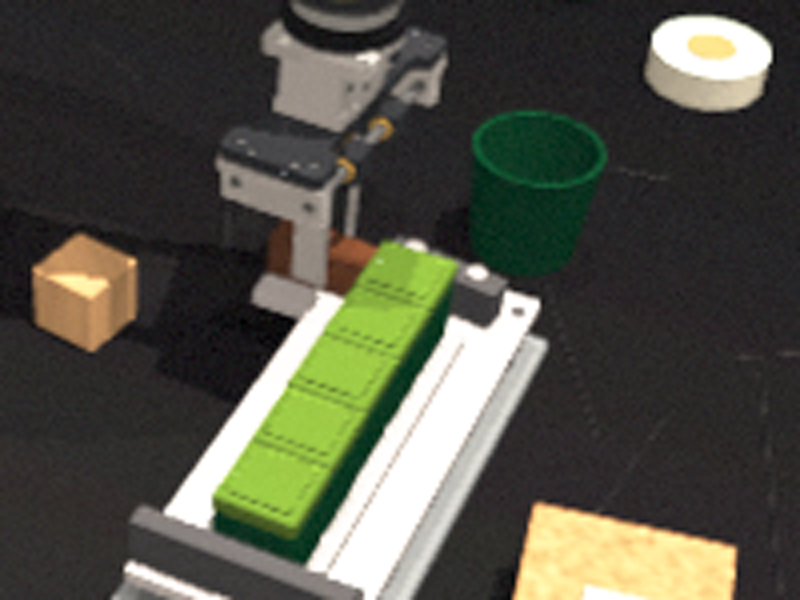

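The row is closed, and the wedge is entering between the last tub and the sloped stop at about (350,265). Release, back off and close the fingers behind the butt.

drive_tool(
  plan=[
    [0, 0, 0.05, 0, 0, 0, 255],
    [0, 0, 0, 0, 0, 0, 255],
    [0, 0, 0, 0, 0, 0, 120],
    [0, 0, 0, 0, 0, 0, 120],
    [0, 0, 0, 0, 0, 0, 120],
    [0, 0, 0, 0, 0, 0, 120],
    [0, 0, -1, 0, 0, 0, 120],
    [0, 0, -1, 0, 0, 0, 120],
    [0, 0, -1, 0, 0, 0, 120],
    [0.5, 0, 0, 0, 0, -0.55, 120],
    [1, 0, 0, 0, 0, 0, 255],
    [1, 0, 0, 0, 0, 0, 255],
  ],
)

```text
time: 41.3
ee_pos: [0.5087, 0.186, 0.111]
orientation: [3.141, 0.001, -3.117]
contact_force: [-0.4, -0.3, -0.5]
gripper_width: 0.0396
finger_force: 0.0
```

drive_tool(
  plan=[
    [0.4, 0, 0, 0, 0, 0, 255],
    [0, 0, 0, 0, 0, 0, 255],
    [0, 0, 0, 0, 0, 0, 255],
    [0, 0, 0, 0, 0, 0, 255],
    [0, 0, 0, 0, 0, 0, 255],
    [0, 0, 0, 0, 0, 0, 255],
  ],
)

```text
time: 41.8
ee_pos: [0.5016, 0.1858, 0.1107]
orientation: [-3.141, -0.0, -3.117]
contact_force: [-0.6, 0.3, -0.8]
gripper_width: 0.0011
finger_force: 0.0
```

```bash
python3 - <<'E'
from h import *
go(.494,.1855,.052,3.166)
d=wedge(.06,.082,.075);cv2.imwrite('pics/w9.png',d['frame'][:,:,::-1])
E
```

```text
t 41.80 pos [0.5016 0.1858 0.1107] rpy [-3.141 -0.    -3.117] F [-0.6  0.3 -0.8] w 0.0011 units [ 0.38 -0.01  2.93] rz -52.36
quad [[330, 417], [329, 456], [317, 465], [319, 417]] [[596.3, 191.9], [626.0, 192.1], [633.3, 184.4], [596.4, 184.9]] z 0.0731
sides [29.7 10.6 36.9  7. ]
toe [596.4 188.4] butt [629.7 188.3] yaw 3.1367 mid [613.  188.3]
```

View pics/w9.png

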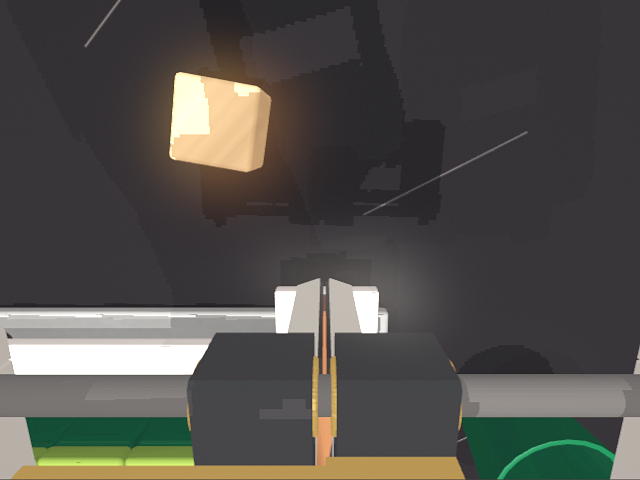

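The fingers are closed behind the butt, and the ledge corner is at (380,312). Lower and push.

drive_tool(
  plan=[
    [0.38, 0, 0, 0, 0, 0, 255],
    [0, 0, 1, 0, 0, 0, 255],
    [0, 0, 1, 0, 0, 0, 255],
    [0, 0, 0.9, 0, 0, 0, 255],
    [0, 0, 0, 0, 0, 0, 255],
    [-0.3, 0, 0, 0, 0, 0, 255],
    [-0.3, 0, 0, 0, 0, 0, 255],
    [-0.2, 0, 0, 0, 0, 0, 255],
    [0, 0, 0, 0, 0, 0, 255],
  ],
)

```text
time: 42.6
ee_pos: [0.5109, 0.1862, 0.0539]
orientation: [3.141, 0.002, -3.117]
contact_force: [-0.6, 0.2, -0.3]
gripper_width: 0.0005
finger_force: 0.0
```

drive_tool(
  plan=[
    [-0.2, 0, 0, 0, 0, 0, 255],
    [-0.2, 0, 0, 0, 0, 0, 255],
    [-0.2, 0, 0, 0, 0, 0, 255],
    [0, 0, 0, 0, 0, 0, 255],
  ],
)

```text
time: 42.93
ee_pos: [0.5223, 0.1864, 0.053]
orientation: [3.141, 0.0, -3.117]
contact_force: [-0.1, -0.2, -0.6]
gripper_width: 0.0005
finger_force: 0.0
```

drive_tool(
  plan=[
    [-0.15, 0, 0, 0, 0, 0, 255],
    [-0.15, 0, 0, 0, 0, 0, 255],
    [-0.15, 0, 0, 0, 0, 0, 255],
    [0, 0, 0, 0, 0, 0, 255],
  ],
)

```text
time: 43.27
ee_pos: [0.5311, 0.1866, 0.0528]
orientation: [3.142, 0.0, -3.117]
contact_force: [-0.2, -0.4, -0.6]
gripper_width: 0.0006
finger_force: 0.0
```

drive_tool(
  plan=[
    [-0.1, 0, 0, 0, 0, 0, 255],
    [-0.1, 0, 0, 0, 0, 0, 255],
    [-0.1, 0, 0, 0, 0, 0, 255],
    [0, 0, 0, 0, 0, 0, 255],
  ],
)

```text
time: 43.6
ee_pos: [0.5368, 0.1868, 0.0528]
orientation: [-3.142, -0.0, -3.117]
contact_force: [0.3, -1.2, -0.4]
gripper_width: 0.0005
finger_force: 0.0
```

drive_tool(
  plan=[
    [-0.1, 0, 0, 0, 0, 0, 255],
    [-0.1, 0, 0, 0, 0, 0, 255],
    [0, 0, 0, 0, 0, 0, 255],
  ],
)

```text
time: 43.85
ee_pos: [0.5394, 0.1865, 0.0527]
orientation: [-3.141, -0.004, -3.117]
contact_force: [-10.4, -3.0, 7.0]
gripper_width: 0.0004
finger_force: 5.3
```

drive_tool(
  plan=[
    [-0.05, 0, 0, 0, 0, 0, 255],
    [-0.05, 0, 0, 0, 0, 0, 255],
    [0, 0, 0, 0, 0, 0, 255],
  ],
)

```text
time: 44.1
ee_pos: [0.5402, 0.1865, 0.0527]
orientation: [-3.14, -0.007, -3.117]
contact_force: [-20.7, -4.5, 14.1]
gripper_width: 0.0005
finger_force: 10.4
```

```bash
python3 - <<'E'
from h import *
go(.55,.1865,.0527)
d=grab('top');P=pts(d)
im=d['frame'][140:260,140:300,::-1];a=cv2.resize(im,(800,600),interpolation=cv2.INTER_CUBIC);cv2.imwrite('pics/t10.png',a)
E
```

```text
t 44.10 pos [0.5402 0.1865 0.0527] rpy [-3.14  -0.007 -3.117] F [-20.7  -4.5  14.1] w 0.0005 units [-0.49 -0.01 -0.  ] rz None
```

View pics/t10.png

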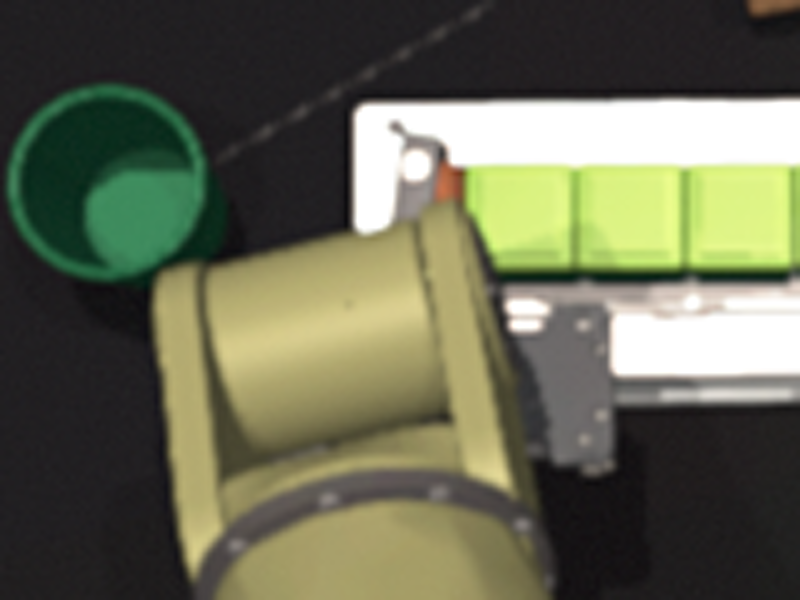

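The wedge toe has reached the last tub's far edge, at (455,170) in the crop, with 21 N on the butt. I'll press a little harder and hold about 1 s.

drive_tool(
  plan=[
    [-0.03, 0, 0, 0, 0, 0, 255],
    [0, 0, 0, 0, 0, 0, 255],
    [0, 0, 0, 0, 0, 0, 255],
    [0, 0, 0, 0, 0, 0, 255],
    [0, 0, 0, 0, 0, 0, 255],
    [0, 0, 0, 0, 0, 0, 255],
    [0, 0, 0, 0, 0, 0, 255],
    [0, 0, 0, 0, 0, 0, 255],
    [0, 0, 0, 0, 0, 0, 255],
    [0, 0, 0, 0, 0, 0, 255],
    [0, 0, 0, 0, 0, 0, 255],
    [0, 0, 0, 0, 0, 0, 255],
  ],
)

```text
time: 45.15
ee_pos: [0.5403, 0.1865, 0.0527]
orientation: [-3.14, -0.007, -3.117]
contact_force: [-24.9, -5.3, 15.2]
gripper_width: 0.0007
finger_force: 12.3
```

drive_tool(
  plan=[
    [-0.02, 0, 0, 0, 0, 0, 255],
    [0, 0, 0, 0, 0, 0, 255],
    [0, 0, 0, 0, 0, 0, 255],
    [0, 0, 0, 0, 0, 0, 255],
    [0, 0, 0, 0, 0, 0, 255],
    [0, 0, 0, 0, 0, 0, 255],
  ],
)

```text
time: 45.65
ee_pos: [0.5404, 0.1864, 0.0527]
orientation: [-3.14, -0.008, -3.117]
contact_force: [-25.9, -5.2, 17.4]
gripper_width: 0.0009
finger_force: 13.4
```

drive_tool(
  plan=[
    [0.1, 0, 0, 0, 0, 0, 255],
    [0.1, 0, 0, 0, 0, 0, 255],
    [0.5, 0, 0, 0, 0, 0, 255],
    [1, 0, 0, 0, 0, 0, 255],
    [1, 0, -0.5, 0, 0, 0, 255],
    [1, 0, -1, 0, 0, 0, 255],
    [1, 0, -1, 0, 0, 0, 255],
    [0, 0, -1, 0, 0, 0, 255],
    [0, 0, -1, 0, 0, 0, 255],
    [0, 0, 0, 0, 0, 0, 255],
  ],
)

```text
time: 46.48
ee_pos: [0.4511, 0.1853, 0.1467]
orientation: [3.14, 0.006, -3.117]
contact_force: [-0.7, 0.2, 0.3]
gripper_width: 0.0002
finger_force: 0.0
```

```bash
python3 - <<'E'
from h import *
go(.60,-.05,.16,1.595)
tubs('top',(.09,.12))
for n in('scene','top'):
    d=grab(n);P=pts(d)
    for c,Q in blobs(d,P,(0,60,25),(16,255,190),(.05,.082),15):
        if Q[:,1].mean()>.1: print(n,c,*rect(Q),Q[:,2].max(),len(Q))
    if n=='scene': cv2.imwrite('pics/s11.png',cv2.resize(d['frame'][150:300,300:500,::-1],(800,600),interpolation=cv2.INTER_CUBIC))
E
```

```text
t 46.48 pos [0.4511 0.1853 0.1467] rpy [ 3.14   0.006 -3.117] F [-0.7  0.2  0.3] w 0.0002 units [ -7.15 -11.95  -0.66] rz -39.26
top [632.1  48.6] [ 49.2 248.2] 1.8
scene [384. 215.] [574.9 187.2] [42.  37.1] 6.7 0.0785738593561609 206
scene [323. 214.] [425.1 128.1] [ 8.  33.2] 30.2 0.052666678901165054 16
scene [415. 226.] [660.9 183.5] [11.7 23. ] 16.6 0.07780795213894542 51
top [230. 196.] [606.1 185.8] [109.3  26.3] 0.1 0.0814383478521743 201
```

View pics/s11.png

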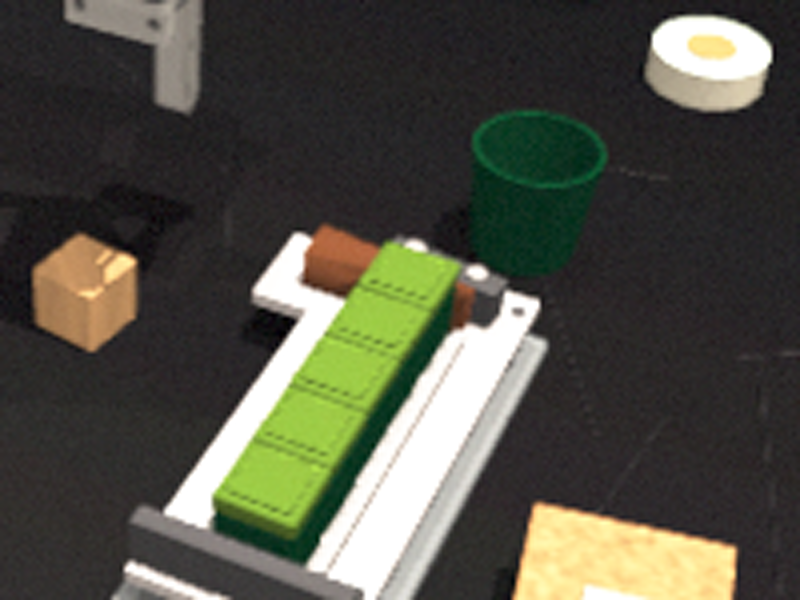

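The wedge is flat, from butt (320,250) to toe (465,305), and measures about shaker x -23, y 137. The row is tight. Now the selector.

```bash
python3 - <<'E'
from h import *
go(.6377,-.1766,.16,3.166)
E
```

```text
t 46.63 pos [0.4495 0.1846 0.1423] rpy [-3.142 -0.    -3.117] F [ 0.5  0.1 -0.5] w 0.0003 units [ -8.96 -18.28  -0.89] rz -52.36
```

drive_tool(
  plan=[
    [-0.47, -0.96, -0.2, 0, 0, 0, 0],
    [-0.47, -0.96, -0.2, 0, 0, 0, 0],
    [-0.47, -0.96, -0.2, 0, 0, 0, 0],
    [-0.47, -0.96, -0.2, 0, 0, 0, 0],
    [-0.47, -0.96, 0, 0, 0, 0, 0],
    [-0.47, -0.96, 0, 0, 0, 0, 0],
    [-0.47, -0.96, 0, 0, 0, 0, 0],
    [-0.47, -0.96, 0, 0, 0, 0, 0],
    [-0.47, -0.96, 0, 0, 0, 0, 0],
    [-0.47, -0.96, 0, 0, 0, 0, 0],
    [-0.47, -0.96, 0, 0, 0, 0, 0],
    [-0.47, -0.96, 0, 0, 0, 0, 0],
  ],
)

```text
time: 47.63
ee_pos: [0.568, -0.044, 0.1572]
orientation: [3.141, -0.002, -3.117]
contact_force: [-0.2, -0.4, 0.3]
gripper_width: 0.0771
finger_force: 0.0
```

drive_tool(
  plan=[
    [-0.47, -0.96, 0, 0, 0, 0, 0],
    [-0.47, -0.96, 0, 0, 0, 0, 0],
    [-0.47, -0.96, 0, 0, 0, 0, 0],
    [-0.47, -0.96, 0, 0, 0, 0, 0],
    [-0.47, -0.96, 0, 0, 0, 0, 0],
    [-0.47, -0.96, 0, 0, 0, 0, 0],
    [-0.47, -0.96, 0, 0, 0, 0, 0],
    [0, 0, 0, 0, 0, 0, 0],
    [0, 0, 0, 0, 0, 0, 0],
  ],
)

```text
time: 48.38
ee_pos: [0.6367, -0.1762, 0.1567]
orientation: [3.141, -0.002, -3.118]
contact_force: [-0.9, 0.4, -1.1]
gripper_width: 0.094
finger_force: 0.0
```

```bash
python3 - <<'E'
from h import *
go(.6377,-.1766,.078,3.166)
d,P=wrist();cv2.imwrite('pics/w12.png',d['frame'][:,:,::-1])
for zr in((.07,.085),(.1,.115)):
  for lo,hi in(((0,120,60),(8,255,255)),((172,120,60),(180,255,255))):
    for c,Q in blobs(d,P,lo,hi,zr,100): print(zr,c,*rect(Q),Q[:,2].mean())
E
```

```text
t 48.38 pos [ 0.6367 -0.1762  0.1567] rpy [ 3.141e+00 -2.000e-03 -3.118e+00] F [-0.9  0.4 -1.1] w 0.094 units [-0.05 -0.02  3.93] rz -52.37
(0.07, 0.085) [324. 251.] [ 635.9 -176.3] [41.7 43.2] 0.8 0.072509047926595
(0.1, 0.115) [324. 268.] [ 636.7 -176.2] [43.4 13.8] 1.0 0.10568885761953571
```

View pics/w12.png

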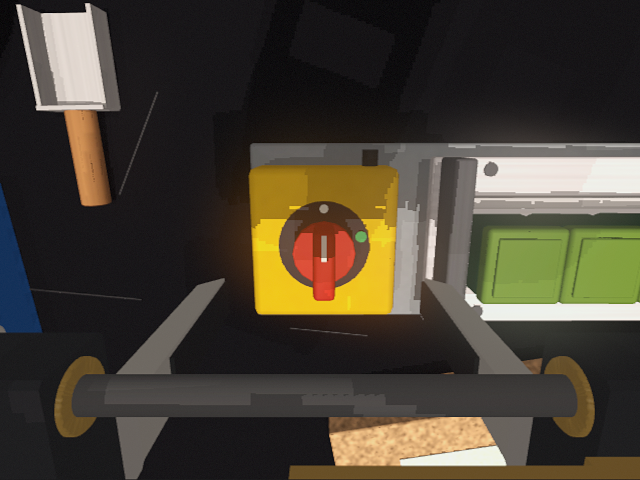

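The bar is at (324,275) under the tool, with the white pointer up towards -x and the green mark clockwise at (361,237). The robot and wrist measurements agree to within 1 mm.

drive_tool(
  plan=[
    [0, 0, 1, 0, 0, 0, 0],
    [0, 0, 1, 0, 0, 0, 0],
    [0, 0, 1, 0, 0, 0, 0],
    [0, 0, 0.8, 0, 0, 0, 0],
    [0, 0, 0.08, 0, 0, 0, 255],
    [0, 0, 0, 0, 0, 0, 255],
    [0, 0, 0, 0, 0, 0, 255],
    [0, 0, 0, 0, 0, 0, 255],
    [0, 0, 0, 0, 0, 0, 255],
    [0, 0, 0, 0, 0, 0, 255],
    [0, 0, 0, 0, 0, 0, 255],
    [0, 0, 0, 0, 0, 0, 255],
  ],
  squeeze=30,
)

```text
time: 49.43
ee_pos: [0.6371, -0.1757, 0.0815]
orientation: [-3.142, 0.0, -3.117]
contact_force: [0.7, -0.0, 0.7]
gripper_width: 0.0443
finger_force: 0.0
```

drive_tool(
  plan=[
    [0, 0, 0, 0, 0, 0, 255],
    [0, 0, 0, 0, 0, 0, 255],
    [0, 0, 0, 0, 0, 0, 255],
    [0, 0, 0, 0, 0, 0, 255],
    [0, 0, 0, 0, 0, 0, 255],
    [0, 0, 0, 0, 0, 0, 255],
    [0, 0, 0, 0, 0, 0, 255],
  ],
  squeeze=40,
)

```text
time: 50.02
ee_pos: [0.6371, -0.1762, 0.0813]
orientation: [-3.141, 0.0, -3.117]
contact_force: [-0.5, -4.6, -0.4]
gripper_width: 0.0142
finger_force: 40.0
```

drive_tool(
  plan=[
    [0, 0, 0.1, 0, 0, 0, 255],
    [0, 0, 0.1, 0, 0, 0, 255],
    [0, 0, 0.1, 0, 0, 0, 255],
    [0, 0, 0.1, 0, 0, 0, 255],
    [0, 0, 0, 0, 0, 0, 255],
    [0, 0, 0, 0, 0, 0, 255],
  ],
)

```text
time: 50.52
ee_pos: [0.6372, -0.1762, 0.0739]
orientation: [-3.141, 0.001, -3.117]
contact_force: [-2.9, -4.0, 7.5]
gripper_width: 0.0139
finger_force: 40.0
```

drive_tool(
  plan=[
    [0, 0, 0.03, 0, 0, 0, 255],
    [0, 0, 0, 0, 0, 1, 255],
    [0, 0, 0, 0, 0, 1, 255],
    [0, 0, 0, 0, 0, 1, 255],
    [0, 0, 0, 0, 0, 1, 255],
    [0, 0, 0, 0, 0, 0, 255],
  ],
)

```text
time: 51.02
ee_pos: [0.6374, -0.1758, 0.0735]
orientation: [3.141, 0.001, 2.678]
contact_force: [-2.4, -2.5, 6.6]
gripper_width: 0.0138
finger_force: 40.0
```

drive_tool(
  plan=[
    [0, 0, 0, 0, 0, 1, 255],
    [0, 0, 0, 0, 0, 1, 255],
    [0, 0, 0, 0, 0, 1, 255],
    [0, 0, 0, 0, 0, 1, 255],
    [0, 0, 0, 0, 0, 1, 255],
    [0, 0, 0, 0, 0, 1, 255],
    [0, 0, 0, 0, 0, 0.7, 255],
    [0, 0, 0, 0, 0, 0.2, 255],
    [0, 0, 0, 0, 0, 0, 255],
  ],
)

```text
time: 51.77
ee_pos: [0.638, -0.1753, 0.0737]
orientation: [3.139, 0.001, 1.857]
contact_force: [0.7, -0.9, 7.9]
gripper_width: 0.014
finger_force: 40.0
```

```bash
python3 - <<'E'
from h import *
go(.6374,-.1758,.07,3.166-1.3);print(r.observe()['ft_torque'])
E
```

```text
t 51.77 pos [ 0.638  -0.1753  0.0737] rpy [3.139e+00 1.000e-03 1.857e+00] F [ 0.7 -0.9  7.9] w 0.014 units [-0.01 -0.03  0.19] rz -0.08
[-0.00504208 -0.38820959  0.09367645]
```

drive_tool(
  plan=[
    [0, 0, -0.2, 0, 0, 0, 255],
    [0, 0, -0.2, 0, 0, 0, 255],
    [0, 0, 0, 0, 0, 0, 0],
    [0, 0, 0, 0, 0, 0, 0],
    [0, 0, 0, 0, 0, 0, 0],
    [0, 0, 0, 0, 0, 0, 0],
    [0, 0, 0, 0, 0, 0, 0],
    [0, 0, -0.5, 0, 0, 0, 0],
    [0, 0, -1, 0, 0, 0, 0],
    [0, 0, -1, 0, 0, 0, 0],
    [0, 0, -1, 0, 0, 0, 0],
    [0, 0, -1, 0, 0, 0, 0],
  ],
)

```text
time: 52.77
ee_pos: [0.637, -0.1756, 0.1724]
orientation: [3.141, 0.0, 1.858]
contact_force: [0.1, 0.6, 0.2]
gripper_width: 0.077
finger_force: 0.0
```

drive_tool(
  plan=[
    [-0.2, -1, 0, 0, 0, 0, 0],
    [-0.2, -1, 0, 0, 0, 0, 0],
    [-0.2, -1, 0, 0, 0, 0, 0],
    [-0.2, -1, 0, 0, 0, 0, 0],
    [-0.2, -1, 0, 0, 0, 0, 0],
    [-0.2, -1, 0, 0, 0, 0, 0],
    [-0.2, -1, 0, 0, 0, 0, 0],
    [-0.2, -1, 0, 0, 0, 0, 0],
    [0, 0, 0, 0, 0, 0, 0],
    [0, 0, 0, 0, 0, 0, 0],
  ],
)

```text
time: 53.6
ee_pos: [0.4926, -0.2521, 0.1716]
orientation: [3.141, 0.001, 1.857]
contact_force: [-0.1, 0.1, 0.1]
gripper_width: 0.0938
finger_force: 0.0
```

```bash
python3 - <<'E'
from h import *
go(.5,-.17)
tubs('top',(.09,.12))
for n in('scene','top'):
    d=grab(n);P=pts(d)
    for c,Q in blobs(d,P,(0,60,25),(16,255,190),(.05,.082),15):
        if Q[:,1].mean()>.1: print(n,c,*rect(Q),Q[:,2].max(),len(Q))
    for c,Q in blobs(d,P,(0,120,60),(8,255,255),(.094,.12),15): print('bar',*rect(Q),np.percentile(Q[:,2],95))
    if n=='scene': cv2.imwrite('pics/s13.png',cv2.resize(d['frame'][170:380,240:520,::-1],(800,600),interpolation=cv2.INTER_CUBIC))
E
```

```text
t 53.60 pos [ 0.4926 -0.2521  0.1716] rpy [3.141e+00 1.000e-03 1.857e+00] F [-0.1  0.1  0.1] w 0.0938 units [3.83 1.51 0.  ] rz None
top [632.2  48.7] [ 48.5 248. ] 1.6
scene [383. 215.] [574.5 186.3] [42.6 35.2] 2.9 0.07882443389472948 203
scene [415. 225.] [661.2 183.9] [11.5 27.5] 18.5 0.07684187172504242 49
bar [ 640.5 -177.3] [13.5 45. ] 14.7 0.1096264942627494
top [231. 194.] [605.5 182.3] [ 26.1 109.1] 86.3 0.07974441633246987 155
top [225. 193.] [609.8 195.6] [ 3.7 36.3] 83.5 0.07950154866028747 24
bar [ 638.  -174.9] [14.5 41.8] 16.0 0.11090931803493542
```

View pics/s13.png

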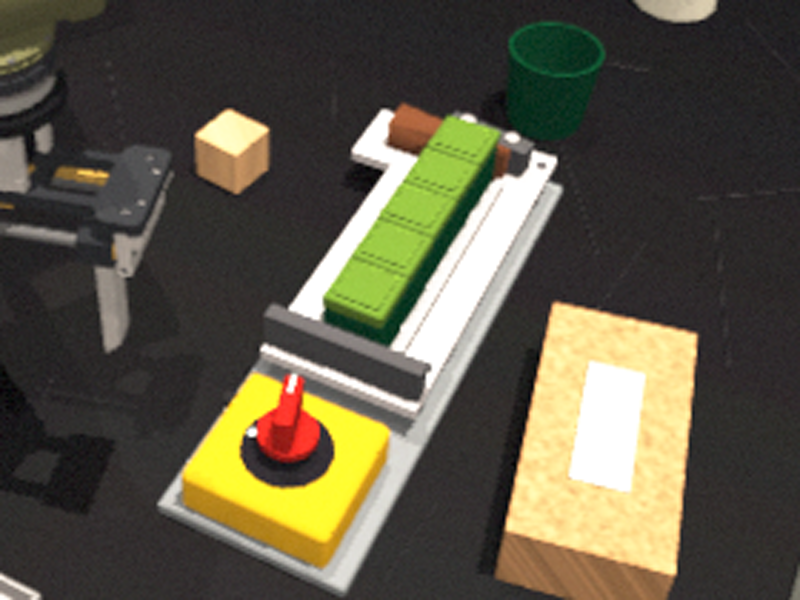

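The selector bar, at (290,410), has turned about 75° and stands up again at about 0.109 m. The row and wedge haven't moved, and the robot is clear.

```bash
python3 -c "
from workcell import job
print(job.hand_in())"
```

```text
the job is handed in; nothing more can be done
None
```

I handed the job in at about 54 s; no verdict came back. All five green tubs are in one tight row, so no fillers were needed. The wedge is driven in at about 25 N, and the selector is at the green mark and sprung back up. The round pot and hand scoop were not touched.

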